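# Turn the flags of the refilled parts bins to green

### The arm

A 6-joint arm with a two-finger parallel gripper is mounted at the origin on a cart in front of the work surface, level with it; the furniture and walls round the work are solid. World frame = base frame: x ahead of the robot, y to its left, z up, the work surface at z = 0. Lengths are in m, angles in rad, forces in N, time in s.
With the tool pointing down it reaches from about 0.4 to 0.825 m from the base axis. Payload 7 kg.
Tool frame: the origin (TCP) lies between the finger pads; the fingertips stand arm.nose_length ahead of it and the grasp point (between the pads) is the TCP (arm.nose_length is the distance from the TCP to the fingertips, in m); x points along the fingers, z is the direction in which the jaws open and shut, and the axes are right-handed (so a half turn about x gives the same grasp; the last joint's range is limited). The gripper opens to 88 mm and grips with 3 to 60 N. Pads are 19 mm wide; open, the fingers measure 130 mm over their backs; the gripper's body (78 mm by 193 mm) begins 47 mm behind the grasp point.
Start: joints at [1.494, 0.359, 0.012, 0, -1.224, -0.288], TCP at [0.241, 0.631, 0.219] pointing down, gripper open.
Joint ranges: [-3.07, 3.07], [-1.43, 2.12], [-1.02, 1.25], [-3.03, 1.67], [-3.05, -0], [-3.03, 3.03]. Speed limits (rad/s): [2.39, 2.39, 3.01, 3.14, 3.14, 3.14].

### API

Orientations are given as [roll, pitch, yaw] about the fixed x, y, z axes, in that order (R = Rz(yaw) Ry(pitch) Rx(roll)).
In Python, from station import arm, viewer, spotter gives the robot as it stands.
- The arm moves only by the shell command python3 -m handwheel 'ROWS' [FORCE]. ROWS is a JSON object of lists of equal length, an entry for each row: "gripper": the gripper command: -1 is shut, 1 is fully open, values between are in proportion; "travel": the shift along the world's x, y, z each as a share of 500 mm, from -1 to 1, a list of three; "spin": the turn about the world's z as a share of 45 degrees, from -1 to 1. A call has 1 to 20 rows; each row is the pose to reach, as a shift and turn from the pose commanded when the call began; what a row does not reach only later rows make up. A row lasts 1/10 s, in which the tool goes at most 50 mm and 8.59 degrees, less where a joint would pass 70% of its speed; a pose out of reach is approached as far as the arm can. A call with a number of a shift or a turn outside -1 to 1 is refused whole. A call with a gripper value outside its range is refused whole. The fingers move at their own pace and stop on an object; FORCE is the grip in N (left out, the last holds). Time passes only in rows, so rows that repeat a pose let the fingers close. It gives the time, the measured TCP pose, the force and the opening at its end, in the units of the state.
- arm.get_state(): the state, without advancing time (a new reading comes with each control period).
- viewer.grab_frame(name): name is "scene" or "top"; returns a dict with "pixels" (480x640x3 uint8, blue, green, red), "fx", "fy", "cx", "cy" (pixels), "k1" (the pictures are not rectified: a ray, as slopes to the right and down, at radius r is drawn at 1 + k1 r^2 times it, then the intrinsics apply), "eye" and "attitude" of the camera in the world. Camera axes: x right, y down, z forward; pixel columns grow to the right and rows downward; lengths in m; the calibration is good to about 2 mm. A picture is of the moment at which its call begins. There is no depth.
- arm.job_done(): hands the job in, once; it reports no verdict.
Trained networks look in the newest picture that a camera, given by its name, has taken for a name from the list of things; names that differ only in an ending like _2 or _b are one class to them, and where a whole thing is asked for, a point or a joint stands for the part that bears it (a point fixed in the world has none). Each returns a list of dicts, best first, with "conf" (0 to 1); they miss things now and then, are a little off and sometimes report something else, mostly with a low value. They report only what shows in the picture. A call takes as long as a camera call.
- spotter.spot_in(camera, label): "rect" ([left, top, right, bottom] in pixels, round what is visible of it).
- spotter.tip_of(camera, label): "at" ([column, row] in pixels: a listed point, or the origin of a listed thing).
The state is a dict: "t": time; "q": joint angles; "qd": joint speeds; "joint_efforts": joint torques, N m; "eef_pos": TCP position; "ee_rot": TCP orientation; "force": force on the tool from outside, world axes, zero at the start; "moment": the same for the moment, N m; "width": finger opening in m.
Only numpy, scipy, OpenCV 4.12 (cv2) and the standard library are available. Lean on these libraries where they do the work, as an engineer would, in place of code of your own. Each camera call takes 0.05 s, during which the arm holds its last target.

### The job

Two of the three yellow parts bins in the rack have just been refilled, but the flip-over flags in front of all three still lie red side up. With the fingertips only, gently flip the flag of each filled bin right over its pivot until it lies flat with its green face up, and leave the empty bin's flag lying on red. Do not grip or lift anything, and leave the bins and everything else on the bench where they are.

Things in the scene. Friction and masses are not known exactly. Their poses are not given: they have to be found in the camera images.
- rack: grey sheet-steel bin rack fixed on the left half of the bench, 195 (x) x 276 (y) mm; origin on the bench 105 mm behind its front edge, midway across; x points from its front (flags) to its back (bins), y to its left, z up. Three bays 88 mm apart along y, floor 6 mm above the bench, each hold a bin; in front of each bay stands a flip-over flag. Bin fronts are 73 mm behind the pivot line, bin tops 50 mm above the bench.
- flag_l (a joint): angle of the left flag: 0 = paddle level towards the robot, red face (white bar) up; grows as its free edge rises and goes over to the back; pi/2 = upright; pi (stop) = level towards the bin, green face (white disc) up. Friction hinge: 0.025 N m turns it (1 to 2.5 N on the tab) and it stays where left. Starts at 0 to 0.2 rad.
- pivot_l (a point): middle of the left flag's pivot shaft (left is rack +y), 70 mm above the bench, at x = -85, y = +88 mm in the rack's frame. The shaft runs along rack y between two steel cheeks 62 mm apart, 14 mm wide in x, their tops 9 mm above the shaft's centre. Free height below the level paddle and tab 60 mm, 48 mm over the front lip.
- tab_l (a point): middle of the end of the left flag's ribbed black thumb tab, 24 mm wide (y), 5 mm thick, 32 mm from the pivot; at joint 0 it points level to the back, and pressing it down raises the paddle. The paddle, one piece with it across the shaft, is a black-edged plate 54 mm wide and 5 mm thick, its free edge 58 mm from the pivot, at joint 0 out over the rack's front edge, free below.
- bay_l (a point): centre of the floor of the left bay, which belongs to the left flag, 119 mm behind its pivot; a bin stands in the bay whose centre it is over
- flag_m (a joint): angle of the middle flag: 0 = paddle level towards the robot, red face (white bar) up; grows as its free edge rises and goes over to the back; pi/2 = upright; pi (stop) = level towards the bin, green face (white disc) up. Friction hinge: 0.025 N m turns it (1 to 2.5 N on the tab) and it stays where left. Starts at 0 to 0.2 rad.
- pivot_m (a point): middle of the middle flag's pivot shaft (left is rack +y), 70 mm above the bench, at x = -85, y = 0 mm in the rack's frame. The shaft runs along rack y between two steel cheeks 62 mm apart, 14 mm wide in x, their tops 9 mm above the shaft's centre. Free height below the level paddle and tab 60 mm, 48 mm over the front lip.
- tab_m (a point): middle of the end of the middle flag's ribbed black thumb tab, 24 mm wide (y), 5 mm thick, 32 mm from the pivot; at joint 0 it points level to the back, and pressing it down raises the paddle. The paddle, one piece with it across the shaft, is a black-edged plate 54 mm wide and 5 mm thick, its free edge 58 mm from the pivot, at joint 0 out over the rack's front edge, free below.
- bay_m (a point): centre of the floor of the middle bay, which belongs to the middle flag, 119 mm behind its pivot; a bin stands in the bay whose centre it is over
- flag_r (a joint): angle of the right flag: 0 = paddle level towards the robot, red face (white bar) up; grows as its free edge rises and goes over to the back; pi/2 = upright; pi (stop) = level towards the bin, green face (white disc) up. Friction hinge: 0.025 N m turns it (1 to 2.5 N on the tab) and it stays where left. Starts at 0 to 0.2 rad.
- pivot_r (a point): middle of the right flag's pivot shaft (left is rack +y), 70 mm above the bench, at x = -85, y = -88 mm in the rack's frame. The shaft runs along rack y between two steel cheeks 62 mm apart, 14 mm wide in x, their tops 9 mm above the shaft's centre. Free height below the level paddle and tab 60 mm, 48 mm over the front lip.
- tab_r (a point): middle of the end of the right flag's ribbed black thumb tab, 24 mm wide (y), 5 mm thick, 32 mm from the pivot; at joint 0 it points level to the back, and pressing it down raises the paddle. The paddle, one piece with it across the shaft, is a black-edged plate 54 mm wide and 5 mm thick, its free edge 58 mm from the pivot, at joint 0 out over the rack's front edge, free below.
- bay_r (a point): centre of the floor of the right bay, which belongs to the right flag, 119 mm behind its pivot; a bin stands in the bay whose centre it is over
- bin_bolts: yellow open bin with a lower front, 92 (x) x 76 (y) x 44 mm, loose in one of the three bays (which one changes), origin at the centre of its underside; filled with steel hexagon bolts, 0.35 kg
- bin_nuts: yellow open bin with a lower front, 92 (x) x 76 (y) x 44 mm, loose in one of the three bays (which one changes), origin at the centre of its underside; filled with steel hexagon nuts, 0.35 kg
- bin_empty: yellow open bin with a lower front, 92 (x) x 76 (y) x 44 mm, loose in one of the three bays (which one changes), origin at the centre of its underside; empty, its yellow floor shows
- grey_box: small grey screw box, 62x102x34 mm, lies about on the bench, not part of the job
- sanding_block: cork sanding block, 60x100x32 mm, lies about on the bench, not part of the job
- insul_tape: roll of black insulating tape, 59x57x19 mm, lies about on the bench, not part of the job
- calliper: steel vernier calliper, 81x230x8 mm, lies about on the bench, not part of the job
- driver_red: screwdriver with a red handle, 26x199x24 mm, lies about on the bench, not part of the job

How it is judged:
At the end, for the whole second after the job is handed in: The flags in front of the two filled bins lie over on their stops, green up (joint above 2.98 rad, i.e. within 0.16 rad of flat), the flag of the empty bin still lies red up (joint below 0.35 rad), all at rest, and the three bins are within 20 mm of where they stood (((horizontal distance between bin_empty and bay_l below 0.04 m and value of joint flag_l below 0.35 rad) or (horizontal distance between bin_empty and bay_l above 0.05 m and value of joint flag_l above 2.98 rad)) and ((horizontal distance between bin_empty and bay_m below 0.04 m and value of joint flag_m below 0.35 rad) or (horizontal distance between bin_empty and bay_m above 0.05 m and value of joint flag_m above 2.98 rad)) and ((horizontal distance between bin_empty and bay_r below 0.04 m and value of joint flag_r below 0.35 rad) or (horizontal distance between bin_empty and bay_r above 0.05 m and value of joint flag_r above 2.98 rad)) and velocity of joint each of flag_l, flag_m, flag_r below 0.1 rad/s and distance of each of bin_bolts, bin_nuts, bin_empty from where it was at the start of the episode below 0.02 m); the robot touches nothing.
It fails at once if the flag of the empty bin is flipped or half raised (over 0.6 rad) ((horizontal distance between bin_empty and bay_l below 0.04 m and value of joint flag_l above 0.6 rad) or (horizontal distance between bin_empty and bay_m below 0.04 m and value of joint flag_m above 0.6 rad) or (horizontal distance between bin_empty and bay_r below 0.04 m and value of joint flag_r above 0.6 rad)).
It fails at once if a bin is shifted by more than 20 mm, lifted or tipped (distance of any of bin_bolts, bin_nuts, bin_empty from where it was at the start of the episode above 0.02 m or angle between any of bin_bolts, bin_nuts, bin_empty's own z axis and vertical above 0.25 rad or height (world z) of any of bin_bolts, bin_nuts, bin_empty above 0.018 m).
It fails at once if a flag is gripped or forced (more than 35 N on it from the fingers) (contact force between the fingers and flag_l above 35 N or contact force between the fingers and flag_m above 35 N or contact force between the fingers and flag_r above 35 N).
It fails at once if a bin or something lying on the bench is gripped or pressed hard (more than 12 N from the fingers) (contact force between the fingers and bin_bolts above 12 N or contact force between the fingers and bin_nuts above 12 N or contact force between the fingers and bin_empty above 12 N or contact force between the fingers and grey_box above 12 N or contact force between the fingers and sanding_block above 12 N or contact force between the fingers and insul_tape above 12 N or contact force between the fingers and calliper above 12 N or contact force between the fingers and driver_red above 12 N).
It fails at once if something else on the bench is shifted or lifted by more than 20 mm (distance of any of grey_box, sanding_block, insul_tape, calliper, driver_red from where it was at the start of the episode above 0.02 m).
It also fails if it takes over 64 s, if anything falls off the work surface, if the arm or the gripper's body presses on something with over 40 N, if the wrist force passes 120 N, or if a joint passes its speed limit or range.

## Working session

There is one attempt and no reset: what is moved stays moved. The work goes in short steps, Python scripts to look and compute and a shell command to move; the robot and the scene stay as the last step left them, time stands still between calls to the robot, and variables do not carry over. Pictures are saved under pics/ and viewed, and the job is handed in when it is done.

```bash
mkdir -p pics; ls; cat > h.py <<'E'
import numpy as np, cv2
from station import arm, viewer, spotter
def grab(n,f):
    g=viewer.grab_frame(n); cv2.imwrite('pics/'+f,g['pixels']); return g
E
python3 - <<'E'
from h import *
print(arm.get_state(), arm.nose_length)
for n in('scene','top'):
    g=grab(n,n+'0.png'); print({k:v for k,v in g.items() if k!='pixels'})
    for l in ['pivot_l','pivot_m','pivot_r','tab_l','tab_m','tab_r','bay_l','bay_r','rack','bin_empty','bin_bolts','bin_nuts']:
        print(n,l,[(d['conf'],np.round(d['at'])) for d in spotter.tip_of(n,l)[:2]])
E
```

```text
pics
{'t': 0.0, 'q': array([ 1.49409603e+00,  3.59407294e-01,  1.10638055e-02, -3.62402750e-04,
       -1.22412713e+00, -2.88131914e-01]), 'qd': array([-0.0002338 ,  0.0023135 ,  0.00064944,  0.00027677,  0.00123119,
        0.00028975]), 'joint_efforts': array([-6.50894999e-04, -5.82721961e+01,  2.93045551e+01,  6.99691460e+00,
        6.80463592e-03, -1.75280138e-04]), 'eef_pos': array([0.24065694, 0.63009275, 0.21780946]), 'ee_rot': array([ 0.08742192,  1.56908772, -1.84833004]), 'force': array([-0.16562221,  0.16267479,  0.14009242]), 'moment': array([ 0.03249385, -0.02981328, -0.01158856]), 'width': 0.08744886006280933} 0.019
{'fx': 439.9283008004205, 'fy': 439.9283008004205, 'cx': 320.85154406440057, 'cy': 237.40498752085503, 'k1': -0.050035208693740216, 'eye': array([-0.23132524, -0.60584714,  0.94513634]), 'attitude': array([-2.26959726,  0.01480043, -0.84922939])}
scene pivot_l [(0.68, array([284., 226.])), (0.66, array([308., 230.]))]
scene pivot_m [(0.68, array([284., 226.])), (0.66, array([308., 230.]))]
scene pivot_r [(0.68, array([284., 226.])), (0.66, array([308., 230.
[... 863 characters left out ...]
(0.97, array([238., 263.])), (0.76, array([264., 253.]))]
top pivot_r [(0.97, array([238., 263.])), (0.76, array([264., 253.]))]
top tab_l [(0.98, array([233., 258.])), (0.95, array([286., 232.]))]
top tab_m [(0.98, array([233., 258.])), (0.95, array([286., 232.]))]
top tab_r [(0.98, array([233., 258.])), (0.95, array([286., 232.]))]
top bay_l [(0.97, array([250., 224.])), (0.74, array([223., 234.]))]
top bay_r [(0.97, array([250., 224.])), (0.74, array([223., 234.]))]
top rack [(0.91, array([254., 234.]))]
top bin_empty [(0.67, array([228., 238.])), (0.58, array([265., 255.]))]
top bin_bolts [(0.75, array([248., 220.]))]
top bin_nuts [(0.77, array([275., 214.])), (0.7, array([162., 296.]))]
```

```bash
python3 - <<'E'
import cv2
a=cv2.imread('pics/top0.png');cv2.imwrite('pics/topz.png',cv2.resize(a[170:320,160:360],None,fx=4,fy=4,interpolation=cv2.INTER_CUBIC))
a=cv2.imread('pics/scene0.png');cv2.imwrite('pics/scz.png',cv2.resize(a[150:300,190:390],None,fx=4,fy=4,interpolation=cv2.INTER_CUBIC))
E
```

```text
(no output)
```

View pics/top0.png

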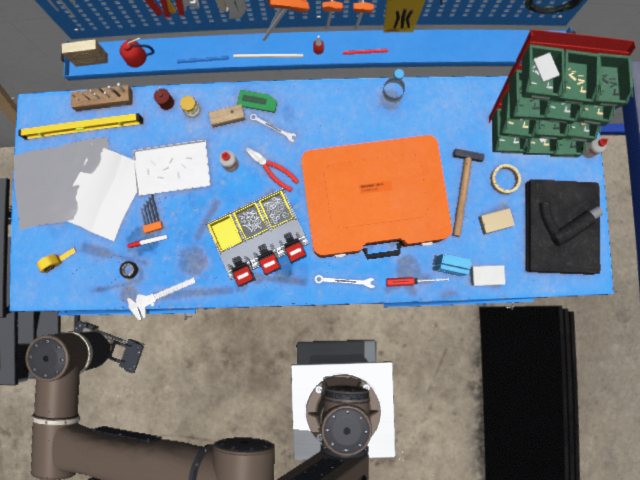

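View pics/topz.png

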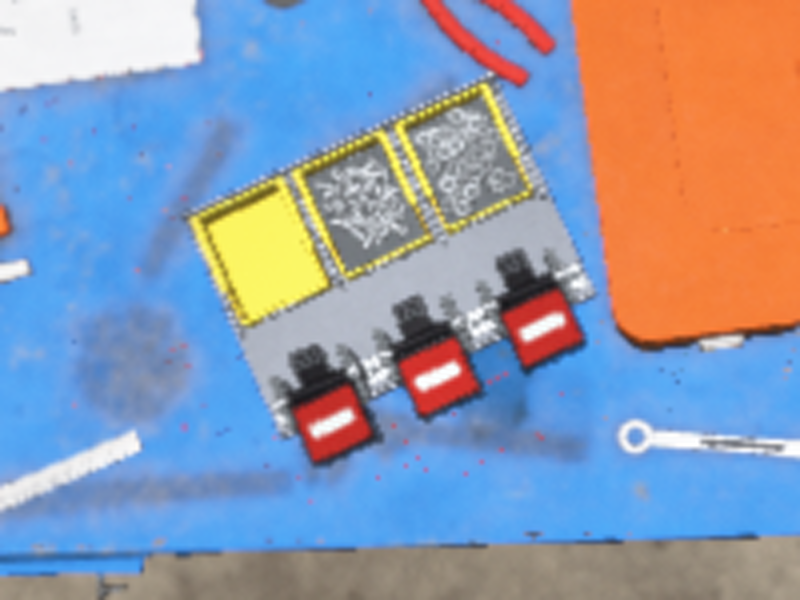

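View pics/scz.png

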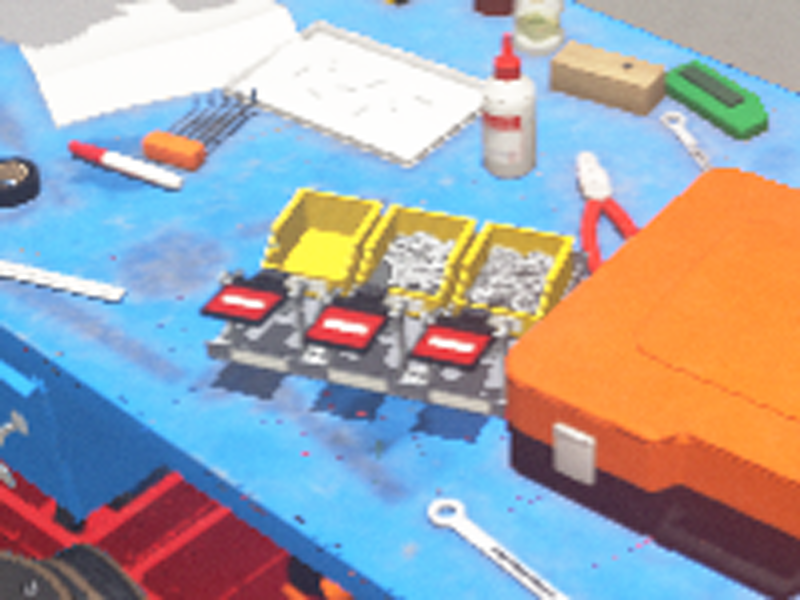

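View pics/scene0.png

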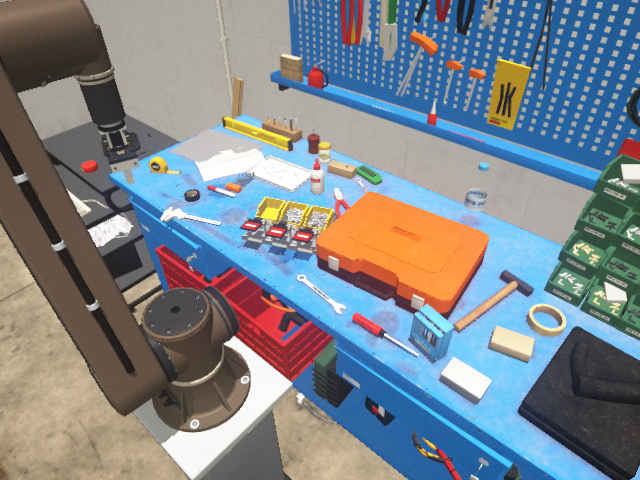

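```bash
cat >> h.py <<'E'
from scipy.spatial.transform import Rotation as Rn
from scipy.optimize import least_squares
C={}
def cam(n):
    if n not in C: C[n]=viewer.grab_frame(n)
    return C[n]
def proj(n,P):
    g=cam(n);R=Rn.from_euler('xyz',g['attitude']).as_matrix()
    p=(np.atleast_2d(P)-g['eye'])@R; s=p[:,:2]/p[:,2:]
    s=s*(1+g['k1']*(s**2).sum(1,keepdims=True))
    return s*[g['fx'],g['fy']]+[g['cx'],g['cy']]
def tri(obs):
    f=lambda X:np.concatenate([proj(n,X)[0]-u for n,u in obs])
    r=least_squares(f,[0.5,0.1,0.05]); return r.x,np.abs(r.fun).max()
def rackpts(x,y,a,L):
    L=np.atleast_2d(L);c,s=np.cos(a),np.sin(a)
    return np.c_[x+c*L[:,0]-s*L[:,1],y+s*L[:,0]+c*L[:,1],L[:,2]]
E
python3 - <<'E'
from h import *
loc={'bay':(34,6),'pivot':(-85,70)}
obs=[]
for n in('scene','top'):
    for k in loc:
        ds=[d for d in spotter.tip_of(n,k+'_l') if d['conf']>.3]
        print(n,k,[(d['conf'],np.round(d['at'],1)) for d in ds])
        for d in ds: obs.append((n,k,np.array(d['at'])))
Ys=[88,0,-88]
def f(p):
    r=[]
    for n,k,u in obs:
        q=proj(n,rackpts(*p,[[loc[k][0]/1e3,y/1e3,loc[k][1]/1e3] for y in Ys]))-u
        r+=list(q[np.argmin((q**2).sum(1))])
    return np.array(r)
best=min((least_squares(f,[.5,.15+dy,.4],loss='soft_l1') for dy in(-.05,0,.05,.1)),key=lambda r:r.cost)
p=best.x;print(p,np.degrees(p[2]),np.round(f(p),1))
L={}
for i,nm in enumerate('lmr'):
    for k,(x,z) in dict(pivot=(-85,70),tab=(-53,70),bay=(34,6)).items():
        w=rackpts(*p,[[x/1e3,Ys[i]/1e3,z/1e3]]); print(nm,k,w.round(4),proj('top',w).round(),proj('scene',w).round())
# outlines
for n in('top','scene'):
    im=cam(n)['pixels'].copy(); S=4
    o=np.array([160,170]) if n=='top' else np.array([190,150])
    im=cv2.resize(im[o[1]:o[1]+150,o[0]:o[0]+200],None,fx=4,fy=4,interpolation=cv2.INTER_CUBIC)
    def line(A):
        u=((proj(n,rackpts(*p,np.array(A)/1e3))-o+.5)*S).astype(int); cv2.polylines(im,[u],True,(255,0,255),1)
    line([[-105,-138,0],[-105,138,0],[90,138,0],[90,-138,0]])
    for y in Ys:
        line([[-12,y-38,50],[-12,y+38,50],[80,y+38,50],[80,y-38,50]])
        line([[-85,y-31,70],[-85,y+31,70]]); line([[-53,y-12,70],[-53,y+12,70]])
    cv2.imwrite('pics/fit_%s.png'%n,im)
print(tri([('top',(316,255)),('scene',(319,240))]))
E
```

```text
scene bay [(0.96, array([269.6, 215.8])), (0.94, array([295.1, 219.8])), (0.64, array([312.4, 222.3])), (0.32, array([283.1, 228.5]))]
scene pivot [(0.68, array([283.5, 226.2])), (0.66, array([308.3, 230.5])), (0.59, array([257.8, 218.5]))]
top bay [(0.97, array([249.7, 224. ])), (0.74, array([223.1, 234. ])), (0.74, array([278.1, 209.3]))]
top pivot [(0.97, array([238., 263.])), (0.76, array([263.6, 253.3]))]
[0.57912558 0.26404587 0.44443101] 25.464021361258574 [ 0.6 -0.  -1.3 -0.1  5.6  1.4 10.7 -8.8 -2.6 -0.3 -1.2 -0.2 -2.4  3.1
 -0.2 -2.5  1.9 -0.1 -4.1 -0.2  0.5  2.6  0.4 -0.7]
l pivot [[0.4645 0.307  0.07  ]] [[239. 266.]] [[255. 222.]]
l tab [[0.4934 0.3207 0.07  ]] [[234. 256.]] [[259. 216.]]
l bay [[0.572  0.3581 0.006 ]] [[225. 234.]] [[270. 216.]]
m pivot [[0.5024 0.2275 0.07  ]] [[264. 253.]] [[281. 226.]]
m tab [[0.5313 0.2413 0.07  ]] [[259. 243.]] [[284. 220.]]
m bay [[0.6098 0.2787 0.006 ]] [[250. 221.]] [[294. 220.]]
r pivot [[0.5402 0.148  0.07  ]] [[290. 240.]] [[307. 230.]]
r tab [[0.5691 0.1618 0.07  ]] [[285. 230.]] [[310. 224.]]
r bay [[0.6477 0.1992 0.006 ]] [[274. 209.]] [[318. 224.]]
(array([0.49210738, 0.06288234, 0.10706446]), np.float64(2.1571242036153535))
```

View pics/fit_top.png

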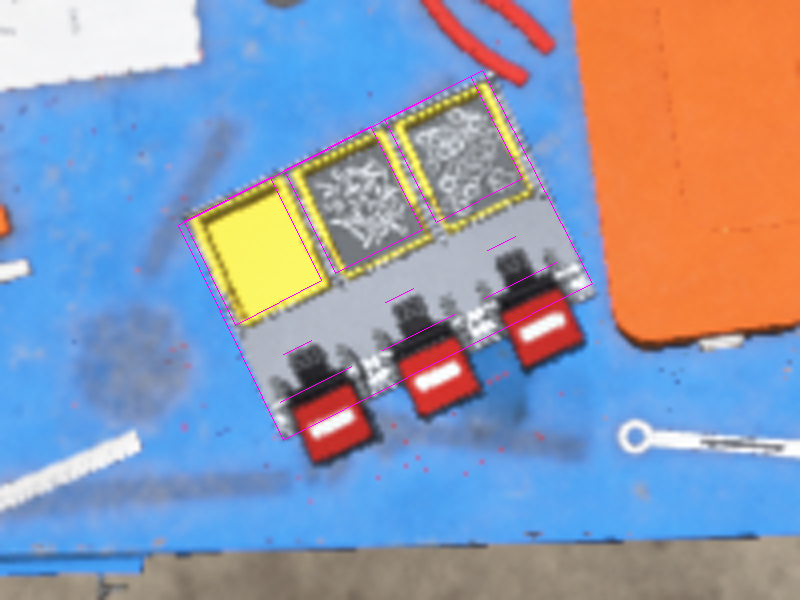

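View pics/fit_scene.png

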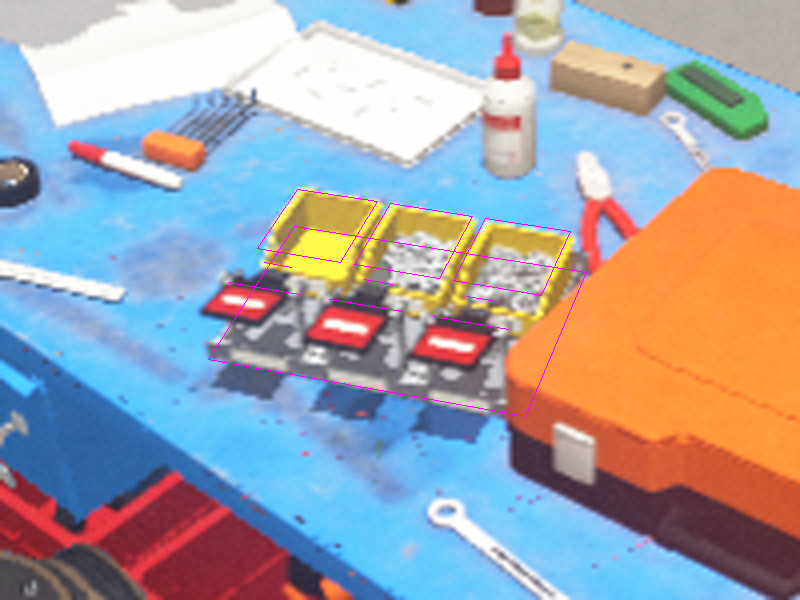

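```bash
cat > fit.py <<'E'
from h import *
T=[((192,217),(80,126,50)),((490,83),(80,-126,50)),((307,348),(-53,88,67)),((408,298),(-53,0,67)),((513,252),(-53,-88,67)),((593,295),(-105,-138,3)),((287,437),(-105,138,3)),
 ((296,173),(80,50,50)),((385,130),(80,-38,50))]
S=[((210,354),(-105,138,3)),((297,190),(80,126,50)),((572,236),(80,-126,50)),((382,203),(80,50,50)),((475,218),(80,-38,50))]
O=[('top',(np.array(u)+.5)/4-.5+[160,170],np.array(l)/1e3) for u,l in T]+[('scene',(np.array(u)+.5)/4-.5+[190,150],np.array(l)/1e3) for u,l in S]
f=lambda p:np.concatenate([proj(n,rackpts(*p,l))[0]-u for n,u,l in O])
r=least_squares(f,[.579,.264,.44],loss='soft_l1');p=r.x
if __name__=='__main__':
    print(p,np.degrees(p[2]));print(f(p).reshape(-1,2).round(1))
    for nm,y in zip('lmr',(.088,0,-.088)):print(nm,rackpts(*p,[[-.085,y,.07],[-.053,y,.07]]).round(4))
    c=lambda x,y,o:(np.array([x,y])+.5)/4-.5+o
    for nm,a,b in (('frontleft',(622,343),(513,372)),('backish',(572,0),None)):
        if b: print(nm,tri([('top',c(*a,[160,170])),('scene',c(*b,[190,150]))]))
    # whole box corners: back-left of box top in both full images
    X,e=tri([('top',(303,152)),('scene',(371,194))]);print(X,e)
    X,e=tri([('top',(434,136)),('scene',(487,241))]);print(X,e)
    X,e=tri([('top',(450,238)),('scene',(440,305))]);print(X,e)
E
python3 fit.py
```

```text
[0.57652595 0.25654994 0.40832181] 23.395116258404933
[[ 0.5 -0. ]
 [-1.2 -0.2]
 [-0.9 -0. ]
 [-0.2  0.4]
 [-0.6 -0.1]
 [ 1.6 -0.4]
 [-0.4  0.7]
 [-3.5  0.8]
 [-0.4 -0.3]
 [-0.3  0.7]
 [ 2.1  0.2]
 [ 1.1  0.8]
 [ 0.6  0.5]
 [ 1.   0.9]]
l [[0.4636 0.3036 0.07  ]
 [0.4929 0.3163 0.07  ]]
m [[0.4985 0.2228 0.07  ]
 [0.5279 0.2355 0.07  ]]
r [[0.5335 0.142  0.07  ]
 [0.5628 0.1547 0.07  ]]
frontleft (array([0.49150164, 0.06616687, 0.09554006]), np.float64(1.915740006631438))
[0.8110679  0.09919769 0.08804277] 0.0264118027251925
[ 0.85332517 -0.31167867  0.07659357] 1.2681621306785473
[ 0.52360958 -0.33720227  0.0910036 ] 2.240572282025596
```

```bash
cat > go.py <<'E'
from fit import *
import sys
def R(): return Rn.from_euler('xyz',arm.get_state()['ee_rot']).as_matrix()
def rel(flag,dx,tipz):
    y={'l':.088,'m':0,'r':-.088}[flag]
    w=rackpts(*p,[[-.085+dx,y,tipz+.019]])[0]; e=arm.get_state()['eef_pos']
    return (w-e)/.5
E
python3 - <<'E'
from go import *
M=R(); a=np.degrees(np.arctan2(M[1,2],M[0,2])); print('jaw dir',a,M[:,0]); print('spin deg',((23.4+90-a+90)%180)-90)
for w in((.024,.2),(.024,.1),(.024,.08)):print(w,rel('m',*w).round(4))
u=rackpts(0,0,p[2],[[.01,0,0],[0,.088,0]])/.5;print('10mm rack x, 88 rack y:',u.round(4))
E
```

```text
jaw dir -110.90214016381009 [ 1.32634270e-05  3.31433012e-05 -9.99999999e-01]
spin deg 44.30214016381012
(0.024, 0.2) [ 5.594e-01 -7.965e-01  4.000e-04]
(0.024, 0.1) [ 0.5594 -0.7965 -0.1996]
(0.024, 0.08) [ 0.5594 -0.7965 -0.2396]
10mm rack x, 88 rack y: [[ 0.0184  0.0079  0.    ]
 [-0.0699  0.1615  0.    ]]
```

```bash
python3 -m handwheel '{"gripper":[-1,-1,-1,-1,-1,-1,-1,-1,-1,-1,-1,-1,-1,-1,-1],"travel":[[0.56,-0.797,0],[0.56,-0.797,0],[0.56,-0.797,0],[0.56,-0.797,0],[0.56,-0.797,0],[0.56,-0.797,0],[0.56,-0.797,0],[0.56,-0.797,0],[0.56,-0.797,0],[0.56,-0.797,0],[0.56,-0.797,0],[0.56,-0.797,0],[0.56,-0.797,0],[0.56,-0.797,0],[0.56,-0.797,0]],"spin":[0.984,0.984,0.984,0.984,0.984,0.984,0.984,0.984,0.984,0.984,0.984,0.984,0.984,0.984,0.984]}' 10
python3 - <<'E'
from go import *
for n in('top','scene'):
    a=grab(n,n+'1.png')['pixels']
    o=[160,170] if n=='top' else [190,150]
    cv2.imwrite('pics/%s1z.png'%n,cv2.resize(a[o[1]-50:o[1]+150,o[0]:o[0]+200],None,fx=3,fy=3,interpolation=cv2.INTER_CUBIC))
M=R(); a=np.degrees(np.arctan2(M[1,2],M[0,2])); print('spin deg',((23.4+90-a+90)%180)-90)
for w in((.024,.2),(.024,.1),(.024,.08)):print(w,rel('m',*w).round(4))
E
```

```text
t: 3.3
eef_pos: [0.5203, 0.233, 0.2188]
ee_rot: [2.084, 1.571, 0.923]
force: [0.4, 0.1, 0.1]
width: 0.0007
spin deg -0.03249972586451122
(0.024, 0.2) [-0.0001 -0.0005  0.0004]
(0.024, 0.1) [-1.000e-04 -5.000e-04 -1.996e-01]
(0.024, 0.08) [-1.000e-04 -5.000e-04 -2.396e-01]
```

View pics/top1z.png

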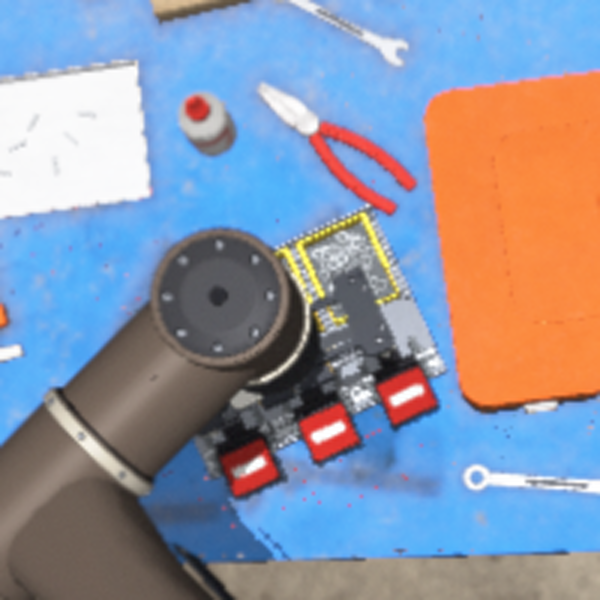

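View pics/scene1z.png

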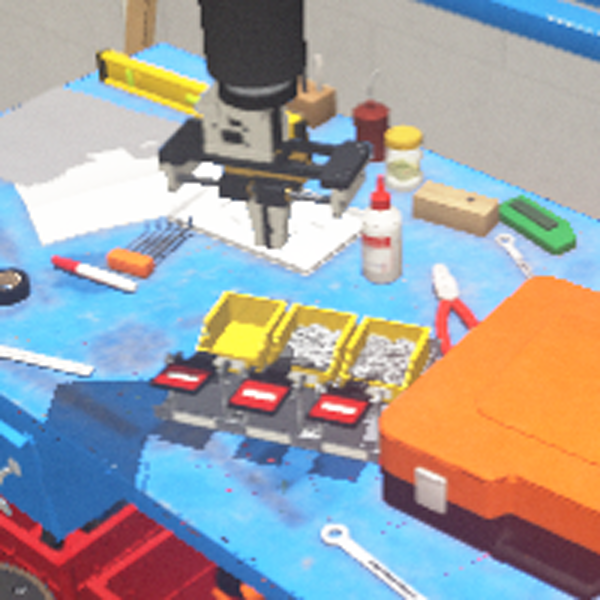

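```bash
python3 -m handwheel '{"gripper":[-1,-1,-1,-1,-1,-1,-1,-1,-1,-1,-1,-1,-1,-1,-1,-1],"travel":[[0,0,-0.1],[0,0,-0.19],[0,0,-0.22],[0,0,-0.23],[0,0,-0.238],[0,0,-0.244],[0,0,-0.25],[0,0,-0.256],[0,0,-0.262],[0,0,-0.268],[0,0,-0.274],[0,0,-0.28],[0,0,-0.286],[0,0,-0.292],[0,0,-0.298],[0,0,-0.298]],"spin":[0,0,0,0,0,0,0,0,0,0,0,0,0,0,0,0]}'
python3 - <<'E'
from go import *
for n in('top','scene'):
    a=grab(n,n+'2.png')['pixels']
    o=[160,170] if n=='top' else [190,150]
    cv2.imwrite('pics/%s2z.png'%n,cv2.resize(a[o[1]-50:o[1]+150,o[0]:o[0]+200],None,fx=3,fy=3,interpolation=cv2.INTER_CUBIC))
E
```

```text
t: 5.1
eef_pos: [0.5206, 0.2319, 0.0692]
ee_rot: [-1.303, 1.57, -2.466]
force: [0.6, 0.2, -0.8]
width: 0.0003
```

View pics/scene2z.png

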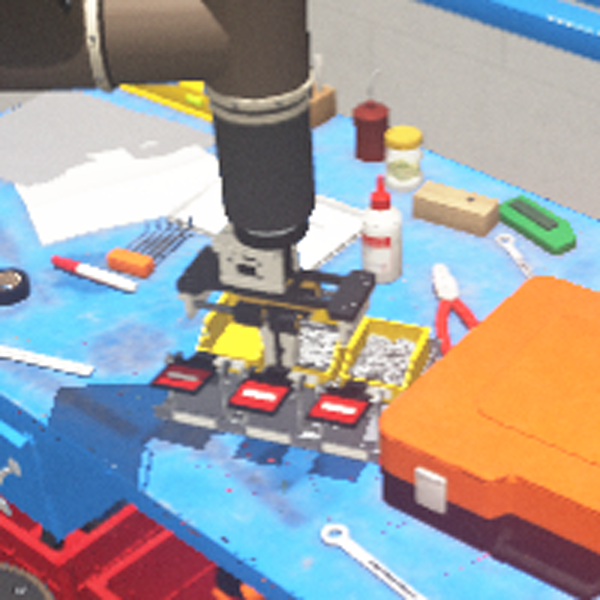

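View pics/top2z.png

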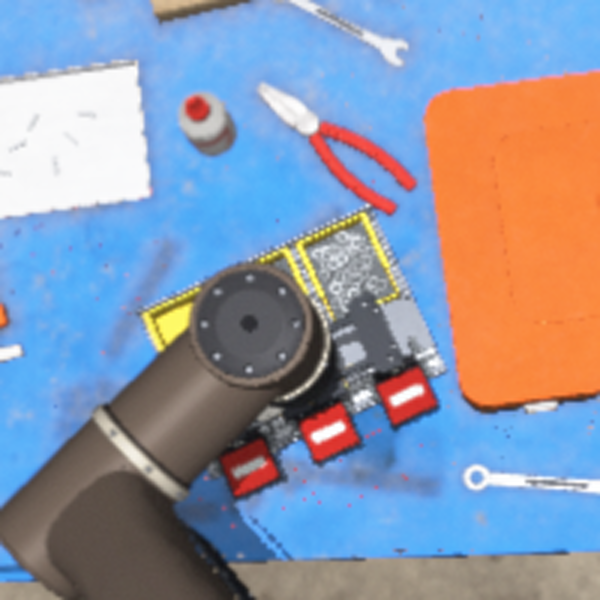

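```bash
python3 - <<'E'
from go import *
e=arm.get_state()['eef_pos']; tip=e-[0,0,.019]
print('rack-local tip',np.round(((tip[:2]-p[:2])@np.array([[np.cos(p[2]),-np.sin(p[2])],[np.sin(p[2]),np.cos(p[2])]]))*1e3,1),tip)
a=cam('scene')['pixels']; o=np.array([230,180]);S=8
im=cv2.resize(a[o[1]:o[1]+75,o[0]:o[0]+100],None,fx=8,fy=8,interpolation=cv2.INTER_CUBIC)
def pt(P,c):
    u=((proj('scene',P)[0]-o+.5)*S).astype(int); cv2.circle(im,tuple(u),4,c,-1); print(u)
pt(tip,(255,0,255))
for y in(.088,0,-.088):
    pt(rackpts(*p,[[-.085,y,.07]]),(0,255,0));pt(rackpts(*p,[[-.053,y,.07]]),(255,255,0));pt(rackpts(*p,[[-.143,y,.07]]),(0,255,255))
cv2.imwrite('pics/z2.png',im)
E
```

```text
rack-local tip [-60.7  -0.3] [0.52092509 0.23213763 0.05092314]
[438 381]
[210 340]
[242 294]
[149 427]
[412 380]
[441 333]
[356 469]
[620 420]
[646 372]
[569 513]
```

View pics/z2.png

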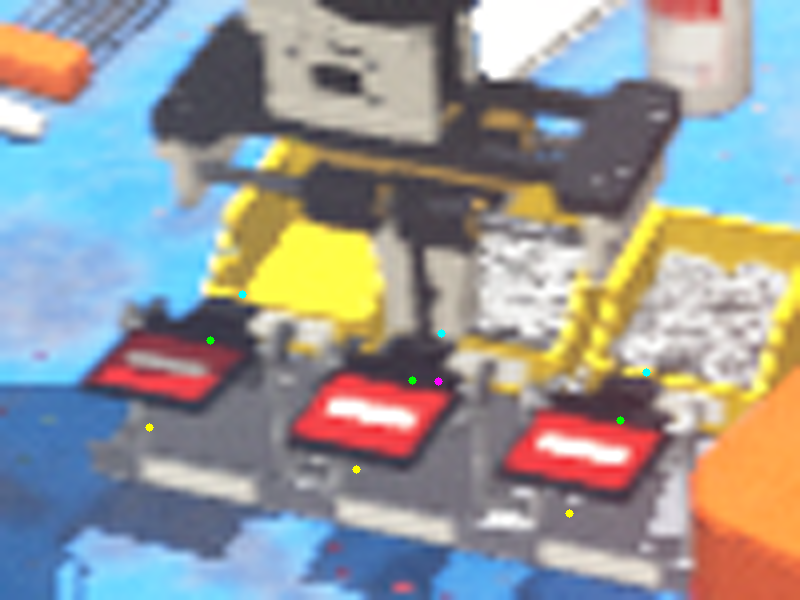

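```bash
python3 - <<'E'
from go import *
for n,o in(('scene',np.array([235,190])),('top',np.array([225,215]))):
    a=cv2.imread('pics/%s0.png'%n); S=8
    im=cv2.resize(a[o[1]:o[1]+70,o[0]:o[0]+95],None,fx=8,fy=8,interpolation=cv2.INTER_CUBIC)
    def pt(P,c):
        u=((proj(n,P)[0]-o+.5)*S).astype(int); cv2.circle(im,tuple(u),3,c,-1)
    for y in(.088,0,-.088):
        for s in(-.031,.031): pt(rackpts(*p,[[-.085,y+s,.07]]),(0,255,0))
        for s in(-.012,.012): pt(rackpts(*p,[[-.053,y+s,.07]]),(255,255,0))
        for s in(-.027,.027): pt(rackpts(*p,[[-.143,y+s,.07]]),(0,255,255))
    cv2.imwrite('pics/z3%s.png'%n,im)
E
```

```text
(no output)
```

View pics/z3scene.png

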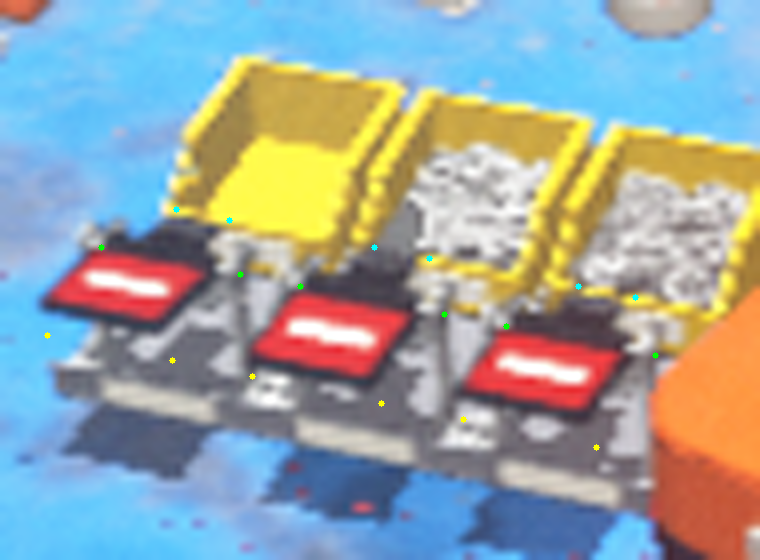

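View pics/z3top.png

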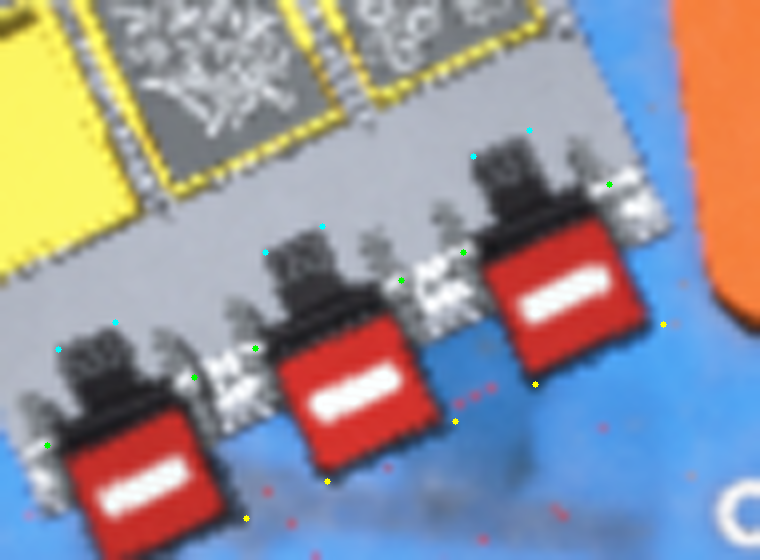

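```bash
python3 -m handwheel '{"gripper":[-1,-1,-1,-1],"travel":[[0,0,0.04],[0,0,0.1],[0,0,0.1],[0,0,0.1]],"spin":[0,0,0,0]}'
python3 - <<'E'
from go import *
e=arm.get_state()['eef_pos']; tip=e-[0,0,.019]
print('rack-local tip',np.round(((tip[:2]-p[:2])@np.array([[np.cos(p[2]),-np.sin(p[2])],[np.sin(p[2]),np.cos(p[2])]]))*1e3,1),tip)
a=cam('scene')['pixels']; o=np.array([230,170]);S=8
im=cv2.resize(a[o[1]:o[1]+75,o[0]:o[0]+100],None,fx=8,fy=8,interpolation=cv2.INTER_CUBIC)
def pt(P,c):
    u=((proj('scene',P)[0]-o+.5)*S).astype(int); cv2.circle(im,tuple(u),3,c,-1)
u=np.array([np.cos(p[2]),np.sin(p[2]),0]);v=np.array([-u[1],u[0],0])
for i in(-.0095,.0095):
  for j in (-.021,.021): pt(tip+i*u+j*v,(255,0,255))
cv2.imwrite('pics/z4.png',im)
E
```

```text
t: 5.9
eef_pos: [0.5211, 0.2324, 0.1205]
ee_rot: [1.993, 1.569, 0.83]
force: [-0.4, 0.3, -0.6]
width: 0.0005
rack-local tip [-61.4  -0.4] [0.52035649 0.2317686  0.10016571]
```

View pics/z4.png

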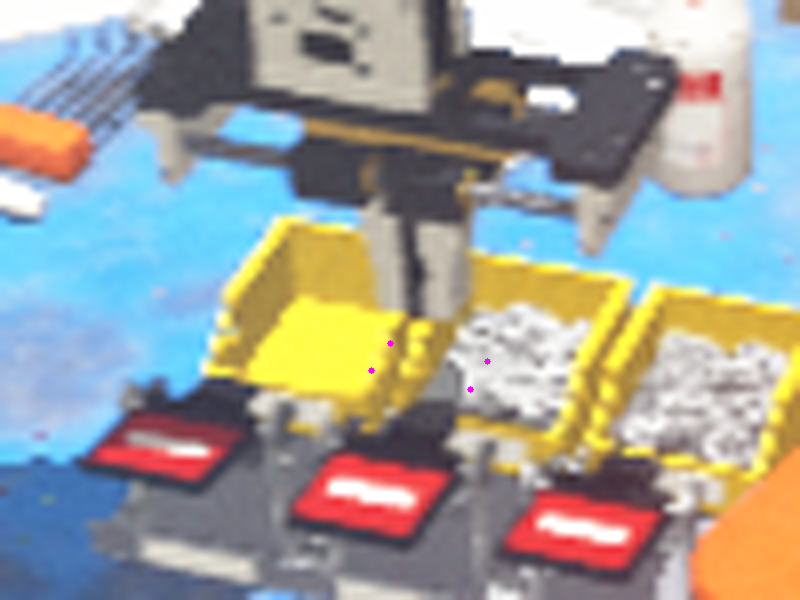

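```bash
python3 - <<'E'
from go import *
e=arm.get_state()['eef_pos']
a=grab('scene','scene5.png');C['scene']=a;a=a['pixels']; o=np.array([220,140]);S=7
im=cv2.resize(a[o[1]:o[1]+85,o[0]:o[0]+110],None,fx=7,fy=7,interpolation=cv2.INTER_CUBIC)
u=np.array([np.cos(p[2]),np.sin(p[2]),0]);v=np.array([-u[1],u[0],0])
def poly(h,a,b,c):
    P=[e+[0,0,h]+i*a*u+j*b*v for i,j in((-1,-1),(1,-1),(1,1),(-1,1))]
    U=((proj('scene',P)-o+.5)*S).astype(int); cv2.polylines(im,[U],True,c,1)
poly(.047,.039,.0965,(255,0,255)); poly(0,.0095,.021,(0,255,0)); poly(-.019,.0095,.021,(0,0,255))
cv2.imwrite('pics/z5.png',im); print(e, arm.get_state()['force'], arm.get_state()['q'])
E
```

```text
[0.52034041 0.23168073 0.11888433] [0.31361634 0.33783379 0.28954552] [ 7.62205062e-01  2.73522426e-01 -3.56804928e-01 -1.58569309e-04
 -9.41995670e-01  1.21663539e+00]
```

View pics/z5.png

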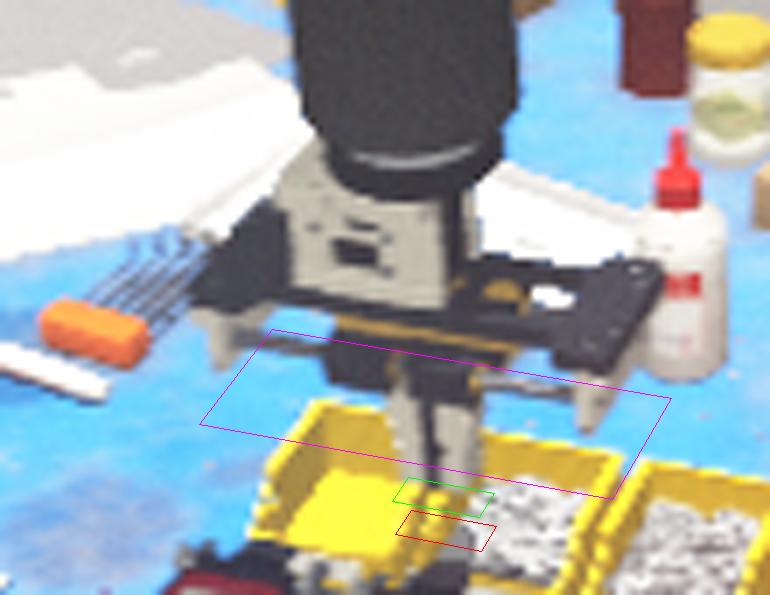

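```bash
python3 - <<'E'
from go import *
e=arm.get_state()['eef_pos']
a=grab('top','top5.png');C['top']=a;a=a['pixels']; o=np.array([205,170]);S=7
im=cv2.resize(a[o[1]:o[1]+85,o[0]:o[0]+110],None,fx=7,fy=7,interpolation=cv2.INTER_CUBIC)
u=np.array([np.cos(p[2]),np.sin(p[2]),0]);v=np.array([-u[1],u[0],0])
def poly(h,a,b,c):
    P=[e+[0,0,h]+i*a*u+j*b*v for i,j in((-1,-1),(1,-1),(1,1),(-1,1))]
    U=((proj('top',P)-o+.5)*S).astype(int); cv2.polylines(im,[U],True,c,1)
poly(.047,.039,.0965,(255,0,255));poly(.077,.039,.0965,(255,255,0)); poly(0,.0095,.021,(0,255,0)); poly(-.019,.0095,.021,(0,0,255))
cv2.imwrite('pics/z6.png',im)
E
```

```text
(no output)
```

View pics/z6.png

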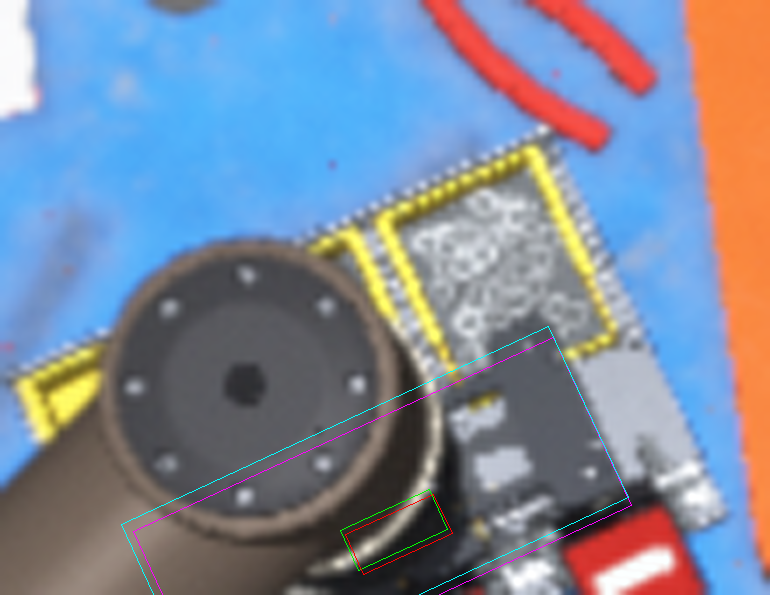

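```bash
python3 -m handwheel '{"gripper":[-1,-1,-1,-1,-1,-1,-1,-1,-1],"travel":[[0,0,-0.06],[0,0,-0.09],[0,0,-0.1],[0,0,-0.105],[0,0,-0.11],[0,0,-0.115],[0,0,-0.12],[0,0,-0.12],[0,0,-0.12]],"spin":[0,0,0,0,0,0,0,0,0]}'
python3 - <<'E'
from go import *
a=grab('scene','scene6.png')['pixels']
cv2.imwrite('pics/z7.png',cv2.resize(a[170:245,230:330],None,fx=8,fy=8,interpolation=cv2.INTER_CUBIC))
E
```

```text
t: 7.2
eef_pos: [0.5212, 0.2323, 0.0601]
ee_rot: [1.821, 1.57, 0.658]
force: [0.8, 0.5, 0.8]
width: 0.0005
```

View pics/z7.png

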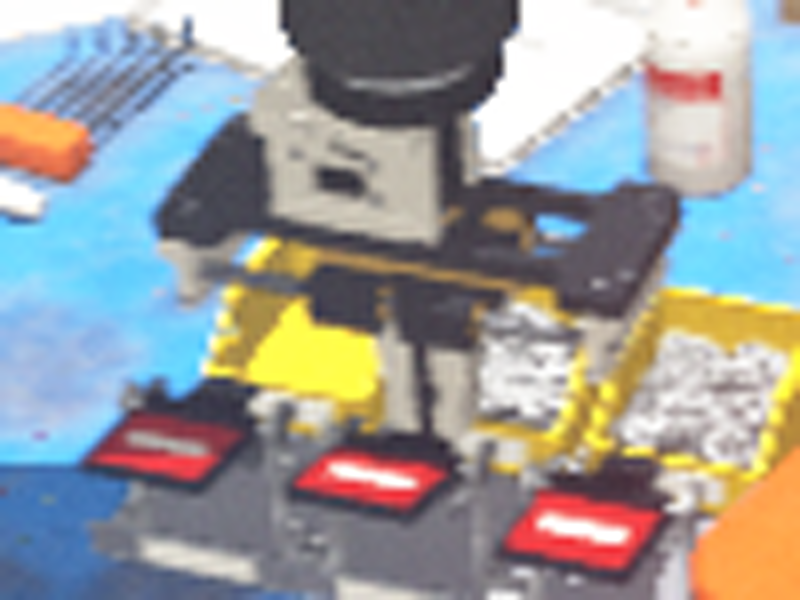

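```bash
python3 -m handwheel '{"gripper":[-1,-1,-1,-1,-1],"travel":[[0,0,-0.006],[0,0,-0.012],[0,0,-0.018],[0,0,-0.02],[0,0,-0.02]],"spin":[0,0,0,0,0]}'
python3 - <<'E'
from go import *
a=grab('scene','scene7.png')['pixels']
cv2.imwrite('pics/z8.png',cv2.resize(a[170:245,230:330],None,fx=8,fy=8,interpolation=cv2.INTER_CUBIC))
a=grab('top','top7.png')['pixels']
cv2.imwrite('pics/z8t.png',cv2.resize(a[200:290,205:325],None,fx=6,fy=6,interpolation=cv2.INTER_CUBIC))
E
```

```text
t: 7.85
eef_pos: [0.5206, 0.2319, 0.0494]
ee_rot: [-1.257, 1.57, -2.42]
force: [1.1, -0.4, 1.2]
width: 0.0005
```

View pics/z8.png

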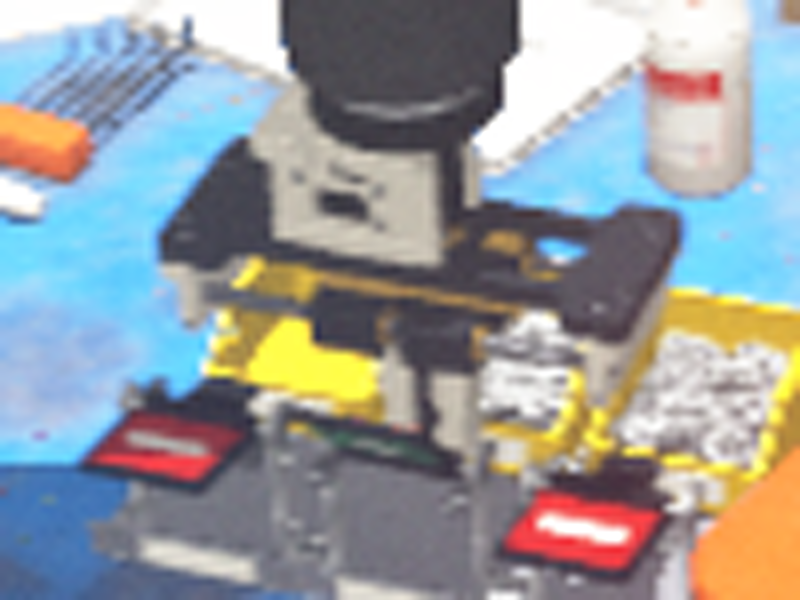

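View pics/z8t.png

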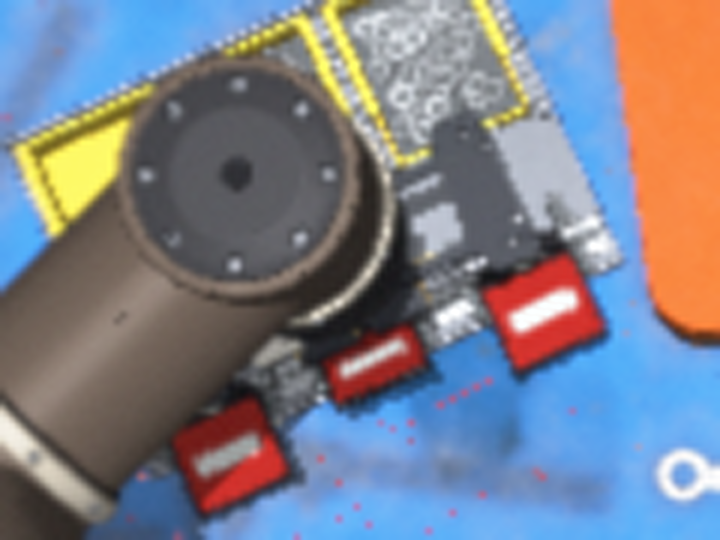

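```bash
python3 -m handwheel '{"gripper":[-1,-1,-1],"travel":[[0,0,-0.006],[0,0,-0.008],[0,0,-0.008]],"spin":[0,0,0]}'
python3 - <<'E'
from go import *
a=grab('scene','scene8.png')['pixels']
cv2.imwrite('pics/z9.png',cv2.resize(a[170:245,230:330],None,fx=8,fy=8,interpolation=cv2.INTER_CUBIC))
E
```

```text
t: 8.35
eef_pos: [0.5208, 0.2321, 0.0456]
ee_rot: [-0.71, 1.571, -1.873]
force: [-0.1, 0.4, 1.9]
width: 0.0005
```

View pics/z9.png

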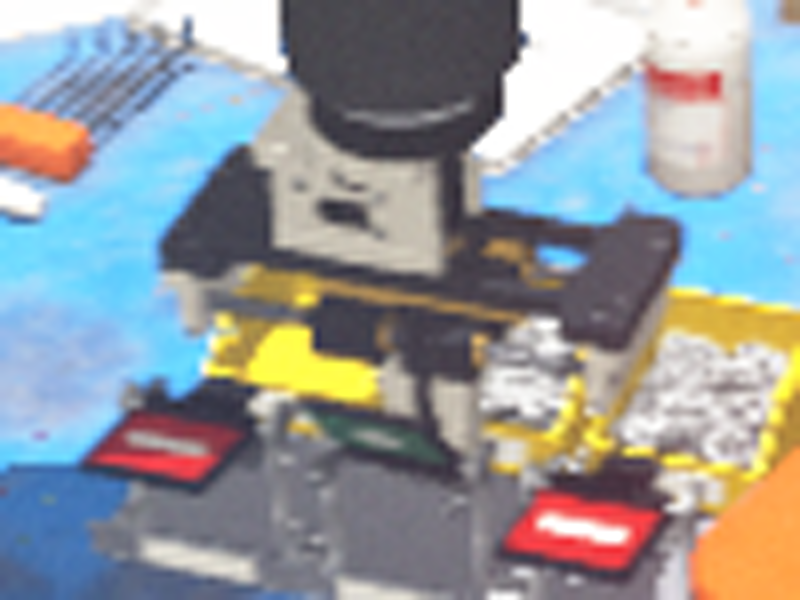

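```bash
python3 -m handwheel '{"gripper":[-1,-1,-1,-1,-1,-1,-1,-1,-1,-1],"travel":[[0,0,0.1],[0,0,0.2],[0,0,0.24],[-0.07,-0.03,0.24],[-0.145,-0.062,0.24],[-0.145,-0.062,0.24],[-0.145,-0.062,0.16],[-0.145,-0.062,0.098],[-0.145,-0.062,0.098],[-0.145,-0.062,0.098]],"spin":[0,0,0,0,0,0,0,0,0,0]}'
python3 - <<'E'
from go import *
print(rel('m',-.055,.076)*500)
a=grab('scene','scene9.png')['pixels']
cv2.imwrite('pics/z10.png',cv2.resize(a[170:245,230:330],None,fx=8,fy=8,interpolation=cv2.INTER_CUBIC))
E
```

```text
t: 9.5
eef_pos: [0.4485, 0.2009, 0.0951]
ee_rot: [-0.851, 1.569, -2.013]
force: [-0.2, -0.1, 0.8]
width: 0.0002
[-1.28152759 -0.84832928 -1.25793666]
```

View pics/z10.png

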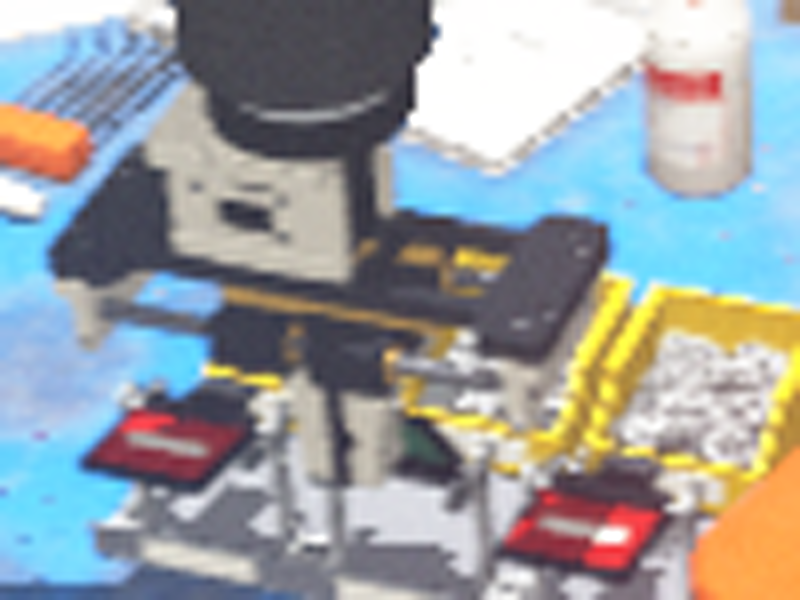

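```bash
python3 -m handwheel '{"gripper":[-1,-1,-1,-1,-1,-1,-1,-1,-1,-1,-1],"travel":[[0.018,0.008,0],[0.029,0.0125,0],[0.04,0.017,0],[0.05,0.0215,0],[0.06,0.026,0],[0.07,0.03,0],[0.08,0.0345,0],[0.09,0.039,0],[0.1,0.043,0],[0.11,0.0475,0],[0.11,0.0475,0]],"spin":[0,0,0,0,0,0,0,0,0,0,0]}'
python3 - <<'E'
from go import *
a=grab('scene','scene10.png')['pixels']
cv2.imwrite('pics/z11.png',cv2.resize(a[170:245,230:330],None,fx=8,fy=8,interpolation=cv2.INTER_CUBIC))
E
```

```text
t: 10.75
eef_pos: [0.5041, 0.2252, 0.0947]
ee_rot: [1.496, 1.57, 0.333]
force: [-0.4, 0.3, 0.5]
width: 0.0006
```

View pics/z11.png

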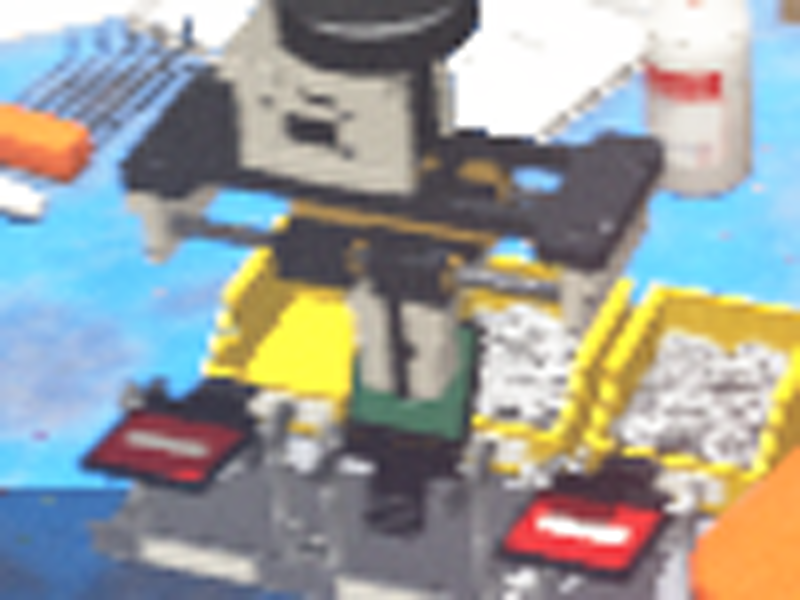

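```bash
python3 -m handwheel '{"gripper":[-1,-1,-1,-1,-1,-1,-1,-1,-1,-1,-1],"travel":[[0.011,0.005,0],[0.022,0.0095,0],[0.033,0.0142,-0.004],[0.044,0.019,-0.008],[0.055,0.0237,-0.012],[0.055,0.0237,-0.018],[0.055,0.0237,-0.024],[0.055,0.0237,-0.03],[0.055,0.0237,-0.034],[0.055,0.0237,-0.036],[0.055,0.0237,-0.036]],"spin":[0,0,0,0,0,0,0,0,0,0,0]}'
python3 - <<'E'
from go import *
a=grab('scene','scene11.png')['pixels']
cv2.imwrite('pics/z12.png',cv2.resize(a[170:245,230:330],None,fx=8,fy=8,interpolation=cv2.INTER_CUBIC))
E
```

```text
t: 12.0
eef_pos: [0.5307, 0.2366, 0.0767]
ee_rot: [-1.293, 1.571, -2.456]
force: [-0.1, -0.1, 0.3]
width: 0.0009
```

View pics/z12.png

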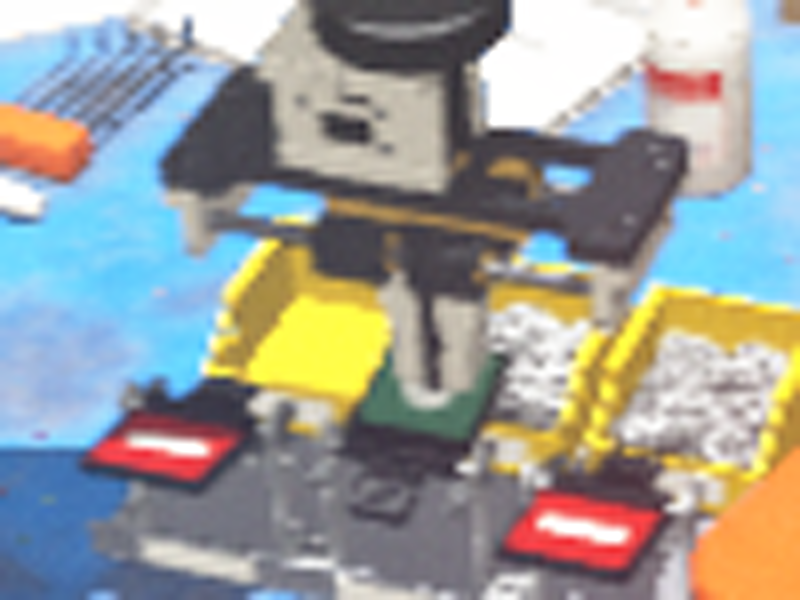

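```bash
python3 -m handwheel '{"gripper":[-1,-1,-1,-1,-1],"travel":[[0,0,-0.004],[0,0,-0.008],[0,0,-0.012],[0,0,-0.012],[0,0,-0.012]],"spin":[0,0,0,0,0]}'
python3 - <<'E'
from go import *
print(arm.get_state()['force'])
a=grab('scene','scene12.png')['pixels']
cv2.imwrite('pics/z13.png',cv2.resize(a[170:245,230:330],None,fx=8,fy=8,interpolation=cv2.INTER_CUBIC))
E
```

```text
t: 12.65
eef_pos: [0.5307, 0.2365, 0.0706]
ee_rot: [-1.317, 1.57, -2.48]
force: [0.6, -0.3, -0.5]
width: 0.0007
[0.03736102 0.07047513 0.27983557]
```

View pics/z13.png

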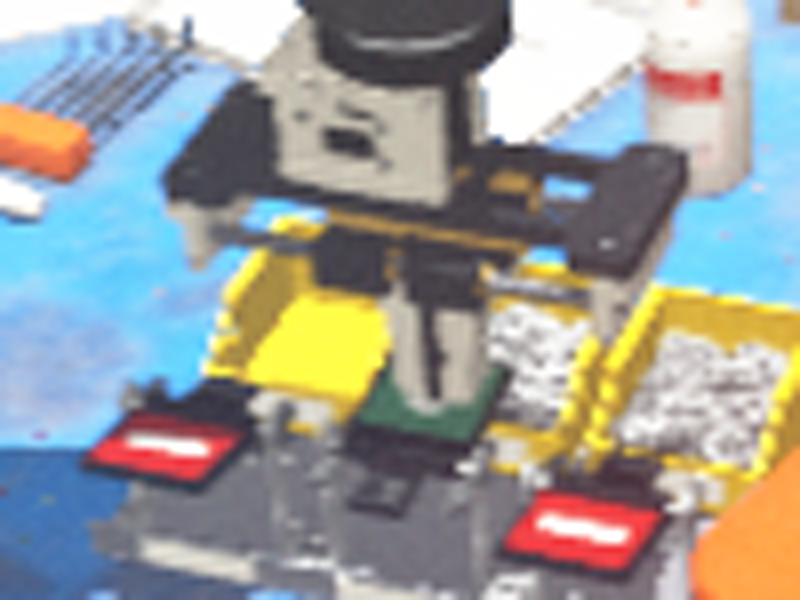

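```bash
python3 -m handwheel '{"gripper":[-1,-1,-1,-1,-1],"travel":[[0,0,-0.002],[0,0,-0.004],[0,0,-0.006],[0,0,-0.006],[0,0,-0.006]],"spin":[0,0,0,0,0]}'
```

```text
t: 13.3
eef_pos: [0.5307, 0.2366, 0.0677]
ee_rot: [-1.366, 1.57, -2.529]
force: [0.3, -0.2, 0.4]
width: 0.0006
```

```bash
python3 -m handwheel '{"gripper":[-1,-1,-1],"travel":[[0,0,-0.002],[0,0,-0.002],[0,0,-0.002]],"spin":[0,0,0]}'
```

```text
t: 13.6
eef_pos: [0.5308, 0.2366, 0.0667]
ee_rot: [-1.24, 1.571, -2.403]
force: [-0.2, 0.5, 0.2]
width: 0.0003
```

```bash
python3 -m handwheel '{"gripper":[-1,-1,-1],"travel":[[0,0,-0.002],[0,0,-0.002],[0,0,-0.002]],"spin":[0,0,0]}'
python3 - <<'E'
from go import *
print(arm.get_state()['force'])
a=grab('scene','scene13.png')['pixels']
cv2.imwrite('pics/z14.png',cv2.resize(a[170:245,230:330],None,fx=8,fy=8,interpolation=cv2.INTER_CUBIC))
E
```

```text
t: 13.9
eef_pos: [0.5308, 0.2367, 0.0657]
ee_rot: [-1.477, 1.571, -2.64]
force: [0.1, -0.2, -0.1]
width: 0.0002
[-0.02826597  0.42014685  0.2856987 ]
```

View pics/z14.png

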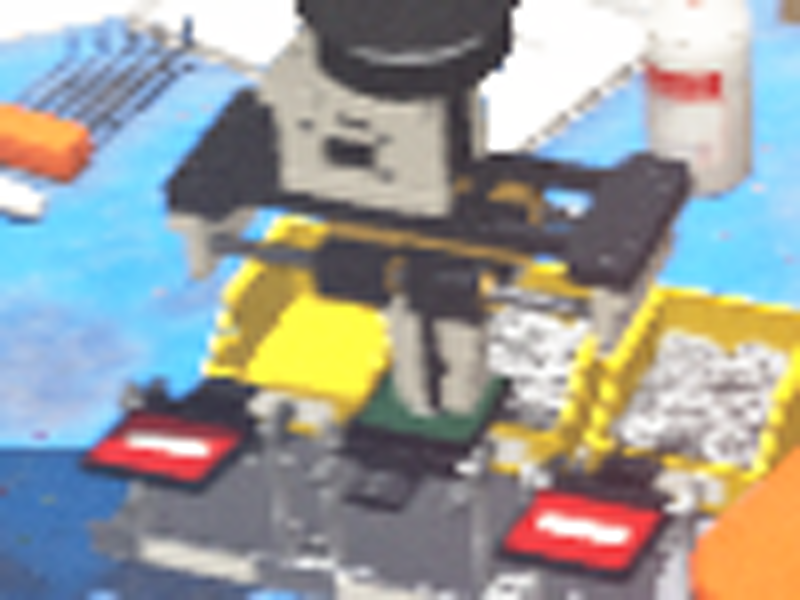

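```bash
python3 -m handwheel '{"gripper":[-1,-1,-1],"travel":[[0,0,-0.002],[0,0,-0.004],[0,0,-0.004]],"spin":[0,0,0]}'
```

```text
t: 14.35
eef_pos: [0.531, 0.2367, 0.0648]
ee_rot: [1.309, 1.57, 0.146]
force: [-4.0, -1.4, 8.8]
width: 0.0008
```

```bash
python3 -m handwheel '{"gripper":[-1,-1,-1],"travel":[[0,0,-0.002],[0,0,-0.002],[0,0,-0.002]],"spin":[0,0,0]}'
python3 - <<'E'
from go import *
print(arm.get_state()['force'])
a=grab('scene','scene14.png')['pixels']
cv2.imwrite('pics/z15.png',cv2.resize(a[170:245,230:330],None,fx=8,fy=8,interpolation=cv2.INTER_CUBIC))
E
```

```text
t: 14.65
eef_pos: [0.531, 0.2367, 0.0646]
ee_rot: [1.341, 1.57, 0.179]
force: [-6.5, -0.7, 16.2]
width: 0.0007
[-6.43594682 -1.332533   16.545237  ]
```

View pics/z15.png

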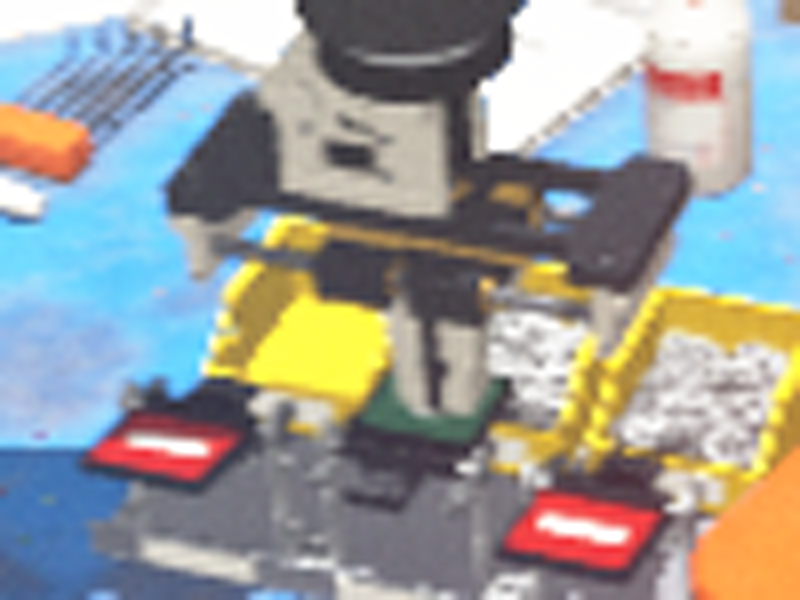

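```bash
python3 -m handwheel '{"gripper":[-1,-1,-1,-1],"travel":[[0,0,0.05],[0,0,0.15],[0,0,0.2],[0,0,0.2]],"spin":[0,0,0,0]}'
python3 - <<'E'
from go import *
e=arm.get_state()['eef_pos'];M=R(); a=np.degrees(np.arctan2(M[1,2],M[0,2])); print('spin deg',((23.4+90-a+90)%180)-90)
w=rackpts(*p,[[-.061,-.0675,.165]])[0];print((w-e)/.5,e)
a=grab('scene','scene15.png')['pixels']
cv2.imwrite('pics/z16.png',cv2.resize(a[170:245,230:330],None,fx=8,fy=8,interpolation=cv2.INTER_CUBIC))
E
```

```text
t: 15.2
eef_pos: [0.533, 0.2381, 0.1674]
ee_rot: [1.779, 1.563, 0.617]
force: [0.4, -0.4, -0.7]
width: 0.0004
spin deg 0.03340258971491039
[ 0.03308188 -0.13289395  0.0034633 ] [0.53080212 0.23682494 0.16326835]
```

View pics/z16.png

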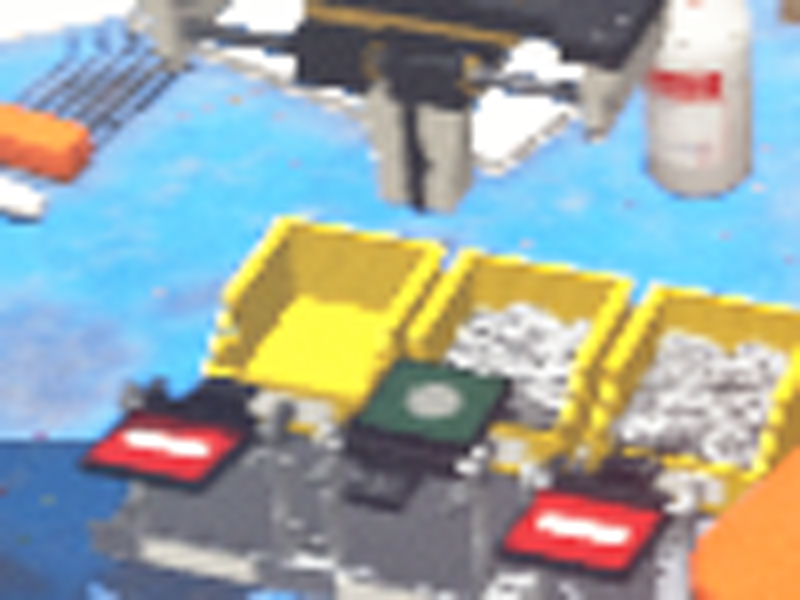

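```bash
python3 -m handwheel '{"gripper":[-0.545,-0.545,-0.545,-0.545,-0.545,-0.545],"travel":[[0.033,-0.133,0],[0.033,-0.133,0],[0.033,-0.133,0],[0.033,-0.133,-0.06],[0.033,-0.133,-0.12],[0.033,-0.133,-0.12]],"spin":[0,0,0,0,0,0]}'
python3 - <<'E'
from go import *
e=arm.get_state()['eef_pos']
w=rackpts(*p,[[-.061,-.0675,.105]])[0];print(w-e)
a=grab('scene','scene16.png')['pixels']
cv2.imwrite('pics/z17.png',cv2.resize(a[170:245,240:340],None,fx=8,fy=8,interpolation=cv2.INTER_CUBIC))
a=grab('top','top16.png')['pixels']
cv2.imwrite('pics/z17t.png',cv2.resize(a[200:290,205:325],None,fx=6,fy=6,interpolation=cv2.INTER_CUBIC))
E
```

```text
t: 15.95
eef_pos: [0.5441, 0.1687, 0.098]
ee_rot: [-1.471, 1.562, -2.634]
force: [-1.2, 0.1, 0.1]
width: 0.02
[0.00036334 0.00023252 0.00279332]
```

View pics/z17.png

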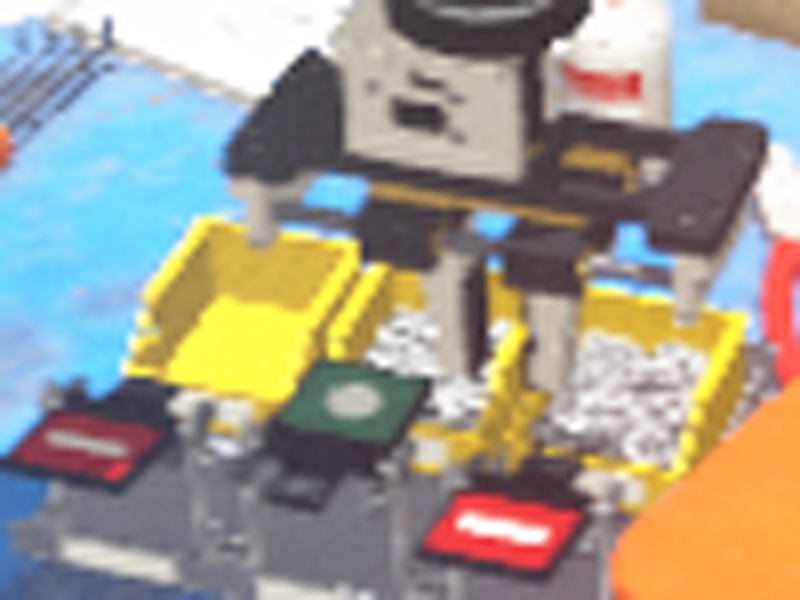

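View pics/z17t.png

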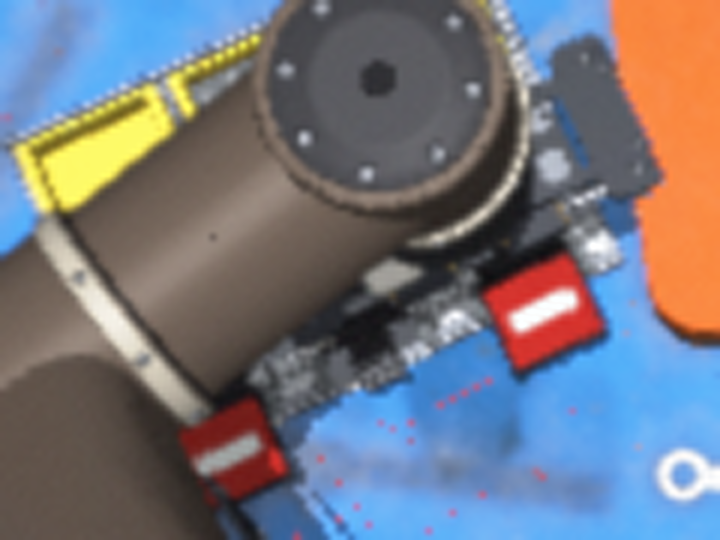

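```bash
python3 -m handwheel '{"gripper":[-0.545,-0.545,-0.545,-0.545,-0.545,-0.545,-0.545,-0.545],"travel":[[0,0,-0.04],[0,0,-0.06],[0,0,-0.066],[0,0,-0.072],[0,0,-0.078],[0,0,-0.084],[0,0,-0.09],[0,0,-0.09]],"spin":[0,0,0,0,0,0,0,0]}'
python3 - <<'E'
from go import *
a=grab('scene','scene17.png')['pixels']
cv2.imwrite('pics/z18.png',cv2.resize(a[170:245,240:340],None,fx=8,fy=8,interpolation=cv2.INTER_CUBIC))
E
```

```text
t: 16.95
eef_pos: [0.5474, 0.1702, 0.0577]
ee_rot: [1.091, 1.571, -0.072]
force: [-0.2, -0.0, 1.2]
width: 0.0199
```

View pics/z18.png

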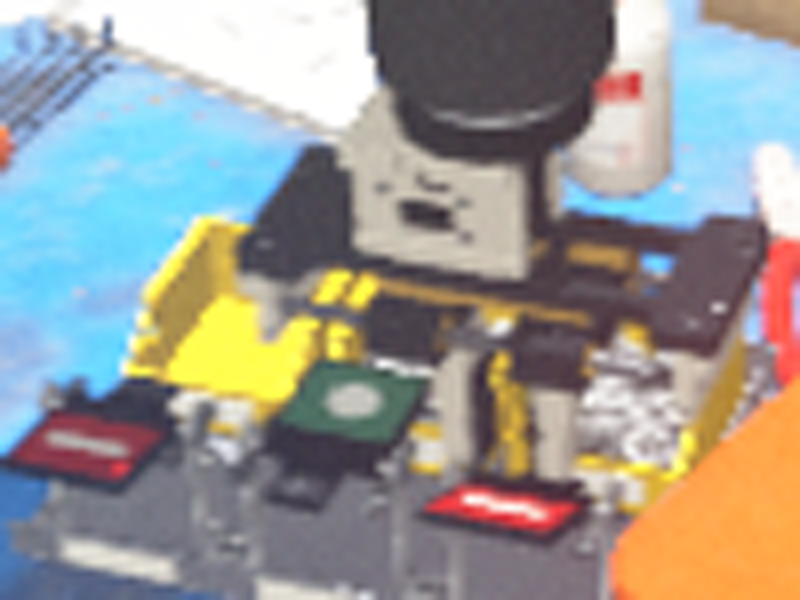

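```bash
python3 -m handwheel '{"gripper":[-0.545,-0.545,-0.545,-0.545,-0.545,-0.545],"travel":[[0,0,-0.006],[0,0,-0.011],[0,0,-0.016],[0,0,-0.021],[0,0,-0.023],[0,0,-0.023]],"spin":[0,0,0,0,0,0]}'
python3 - <<'E'
from go import *
a=grab('scene','scene18.png')['pixels']
cv2.imwrite('pics/z19.png',cv2.resize(a[170:245,240:340],None,fx=8,fy=8,interpolation=cv2.INTER_CUBIC))
E
```

```text
t: 17.7
eef_pos: [0.5472, 0.1701, 0.0459]
ee_rot: [-1.484, 1.57, -2.647]
force: [0.5, 0.4, 0.8]
width: 0.02
```

View pics/z19.png

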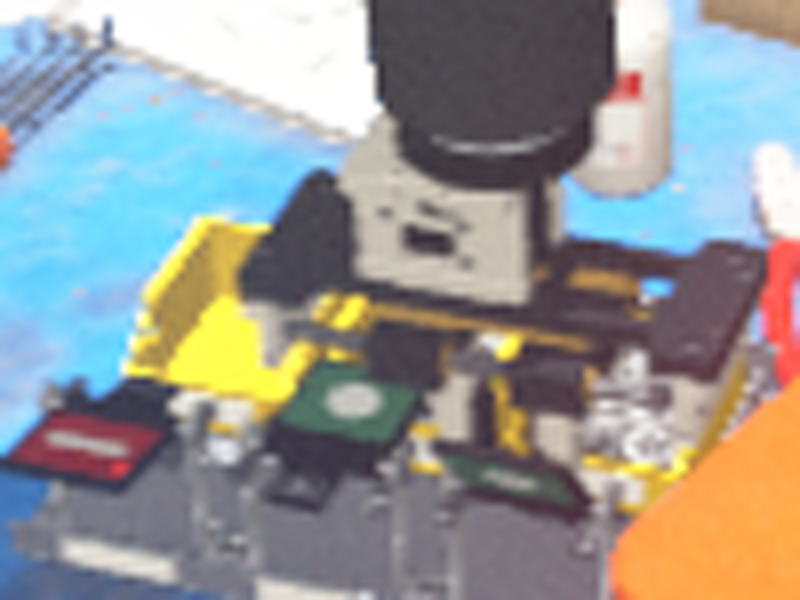

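```bash
python3 -m handwheel '{"gripper":[-0.545,-0.545,-0.545,-1,-1,-1,-1,-1,-1,-1],"travel":[[0,0,0.1],[0,0,0.2],[0,0,0.24],[-0.06,-0.05,0.24],[-0.129,-0.1,0.24],[-0.129,-0.1,0.24],[-0.129,-0.1,0.16],[-0.129,-0.1,0.098],[-0.129,-0.1,0.098],[-0.129,-0.1,0.098]],"spin":[0,0,0,0,0,0,0,0,0,0]}'
python3 - <<'E'
from go import *
print(rel('r',-.055,.076)*500)
a=grab('scene','scene19.png')['pixels']
cv2.imwrite('pics/z20.png',cv2.resize(a[170:245,240:340],None,fx=8,fy=8,interpolation=cv2.INTER_CUBIC))
E
```

```text
t: 18.85
eef_pos: [0.483, 0.1201, 0.0956]
ee_rot: [-1.024, 1.569, -2.186]
force: [0.0, -0.1, 1.3]
width: 0.0005
[-0.93042391 -0.56168009 -1.76982044]
```

View pics/z20.png

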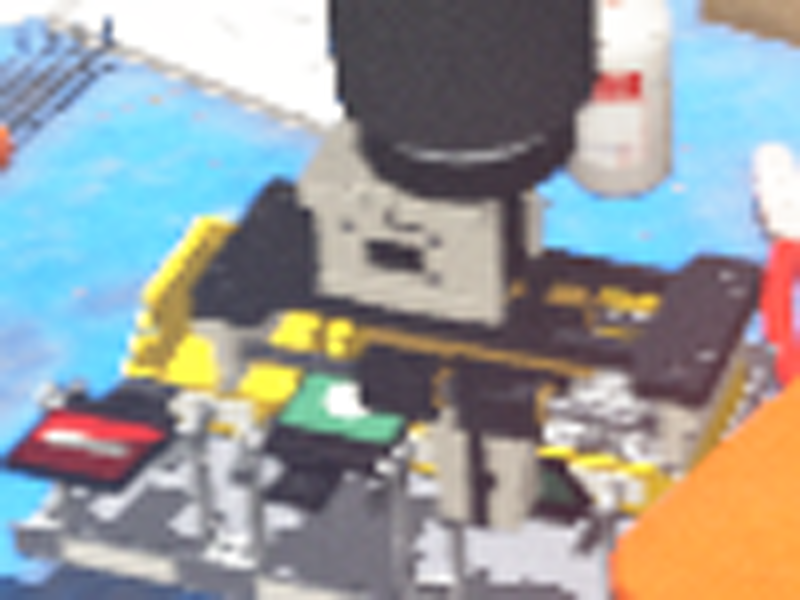

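Same situation as for the middle flag; the finger stands in front of the raised right paddle. Push it over.

```bash
python3 -m handwheel '{"gripper":[-1,-1,-1,-1,-1,-1,-1,-1,-1,-1,-1],"travel":[[0.018,0.008,0],[0.029,0.0125,0],[0.04,0.017,0],[0.05,0.0215,0],[0.06,0.026,0],[0.07,0.03,0],[0.08,0.0345,0],[0.09,0.039,0],[0.1,0.043,0],[0.11,0.0475,0],[0.11,0.0475,0]],"spin":[0,0,0,0,0,0,0,0,0,0,0]}'
python3 - <<'E'
from go import *
a=grab('scene','scene20.png')['pixels']
cv2.imwrite('pics/z21.png',cv2.resize(a[170:245,240:340],None,fx=8,fy=8,interpolation=cv2.INTER_CUBIC))
E
```

```text
t: 20.1
eef_pos: [0.5386, 0.1443, 0.0952]
ee_rot: [1.28, 1.57, 0.117]
force: [-0.0, -0.6, 0.5]
width: 0.0007
```

View pics/z21.png

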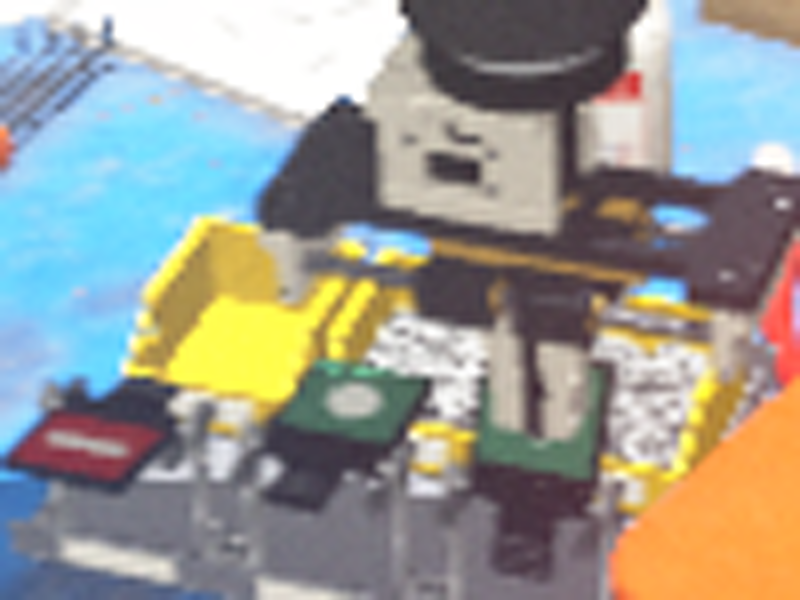

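```bash
python3 -m handwheel '{"gripper":[-1,-1,-1,-1,-1,-1,-1,-1,-1,-1,-1,-1,-1,-1,-1],"travel":[[0.011,0.005,0],[0.022,0.0095,0],[0.033,0.0142,-0.004],[0.044,0.019,-0.008],[0.055,0.0237,-0.012],[0.055,0.0237,-0.018],[0.055,0.0237,-0.024],[0.055,0.0237,-0.03],[0.055,0.0237,-0.036],[0.055,0.0237,-0.042],[0.055,0.0237,-0.048],[0.055,0.0237,-0.053],[0.055,0.0237,-0.056],[0.055,0.0237,-0.058],[0.055,0.0237,-0.058]],"spin":[0,0,0,0,0,0,0,0,0,0,0,0,0,0,0]}'
```

```text
t: 21.75
eef_pos: [0.5652, 0.1557, 0.0661]
ee_rot: [-1.489, 1.57, -2.652]
force: [-0.4, -1.1, -0.1]
width: 0.0004
```

```bash
python3 -m handwheel '{"gripper":[-1,-1,-1],"travel":[[0,0,-0.002],[0,0,-0.003],[0,0,-0.003]],"spin":[0,0,0]}'
```

```text
t: 22.05
eef_pos: [0.5653, 0.1557, 0.065]
ee_rot: [0.865, 1.571, -0.298]
force: [0.2, -0.7, 3.2]
width: 0.0005
```

```bash
python3 -m handwheel '{"gripper":[-1,-1,-1],"travel":[[0,0,-0.002],[0,0,-0.003],[0,0,-0.003]],"spin":[0,0,0]}'
```

```text
t: 22.35
eef_pos: [0.5654, 0.1558, 0.0647]
ee_rot: [1.187, 1.57, 0.025]
force: [-5.2, 0.0, 13.3]
width: 0.0007
```

On the stop. Retreat up and check.

```bash
python3 -m handwheel '{"gripper":[-1,-1,-1,-1,-1,-1,-1,-1,-1,-1],"travel":[[0,0,0.05],[0,0,0.15],[0,0,0.25],[0,0,0.35],[-0.1,0.2,0.35],[-0.2,0.4,0.35],[-0.3,0.6,0.35],[-0.4,0.8,0.35],[-0.4,0.8,0.35],[-0.4,0.8,0.35]],"spin":[0,0,0,0,0,0,0,0,0,0]}'
python3 - <<'E'
from go import *
a=grab('scene','scene21.png')['pixels']
cv2.imwrite('pics/z22.png',cv2.resize(a[170:245,240:340],None,fx=8,fy=8,interpolation=cv2.INTER_CUBIC))
a=grab('top','top21.png')['pixels']
cv2.imwrite('pics/z22t.png',cv2.resize(a[170:320,100:360],None,fx=3,fy=3,interpolation=cv2.INTER_CUBIC))
E
```

```text
t: 23.35
eef_pos: [0.4298, 0.4257, 0.2383]
ee_rot: [2.508, 1.57, 1.345]
force: [0.2, 0.5, -0.6]
width: 0.0004
```

View pics/z22.png

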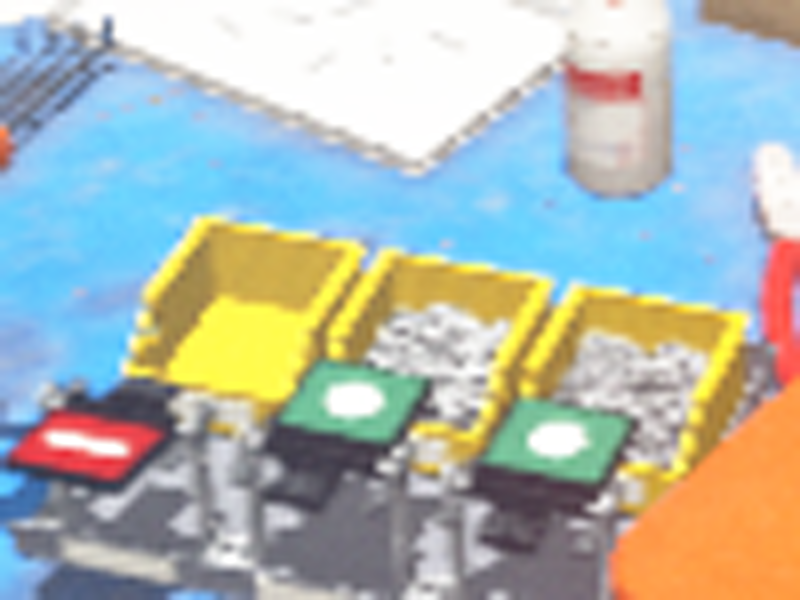

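View pics/z22t.png

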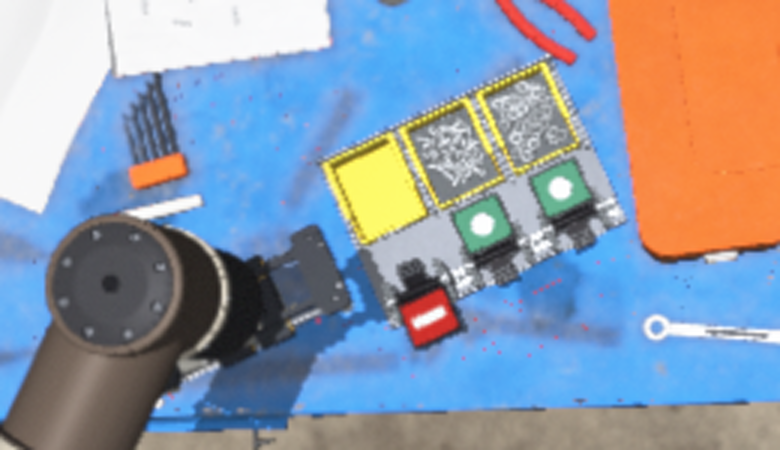

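```bash
python3 -m handwheel '{"gripper":[-1,-1,-1],"travel":[[0,0,0],[0,0,0],[0,0,0]],"spin":[0,0,0]}'; python3 -c "
from station import arm
print(arm.get_state()['qd'].round(3)); print(arm.job_done())"
```

```text
t: 23.85
eef_pos: [0.4318, 0.4232, 0.2385]
ee_rot: [2.162, 1.571, 0.997]
force: [-0.0, -0.5, -0.2]
width: 0.0003
[ 0.001  0.001  0.001  0.001 -0.001 -0.003]
the job is handed in; nothing more can be done
None
```

I flipped the middle (bolts) and right (nuts) flags to green, left the empty left bin's flag on red, and handed the job in at about 24 s. No verdict is reported back.

- **How each flag was flipped:** I pressed the thumb tab down to raise the paddle, pushed the paddle over from the front with the shut fingers, then pressed it down onto its stop. For the right tab I used one finger of the slightly opened gripper, so its body kept clear of the toolbox.
- **Final pictures:** both flipped flags lie flat with the green face and white disc up. The left flag still shows red, and the bins look unmoved. I checked the bins and loose items by eye only, without measuring their positions.
- **Last force readings:** both paddles met their stops at the same tool height, 65 mm. The upward wrist force was about 16 N for the middle flag and 13 N for the right, inside the 35 N limit. At hand-in the arm was at rest, clear of everything.
- **What disagreed:** the fingertips sat about 8 mm above the TCP when they met the paddles. The stated nose length would put them 19 mm ahead of it. My first press on the middle tab therefore stopped short, touched nothing, and was repeated lower.
- **Rack pose:** the networks' points alone gave a fit about 8 mm and 2° off, so I refitted it from rack and bin corners picked by hand. The remaining errors were mostly 1 pixel or less, with one outlier of 3.5 pixels.

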